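# Make up a box of six cups, shut it and scan it

### The job

Make the open white box up to exactly six blue fluted cups: leave the ones already in it, add what is missing from the yellow tray, each standing upright on the box floor and none inside another, and leave the spare blue cups and the white six-sided cups on the tray; the cups are thin, so hold them only lightly. Then shut the lid and book the box out with the grey scanner: pick it up and hold it steady for about two seconds, 10 to 25 cm from the label on the lid, with its beam on the middle of the label. Last, stand the scanner back in the middle of its round charging pad, and leave everything else alone.

Things in the scene. Friction and masses are not known exactly. Their poses are not given: they have to be found in the camera images.
- blue_cup_1: low fluted blue cup, open top, 40 mm across the rim, about 33 mm across the foot, 32 to 35 mm high, 32 to 63 g, thin-walled: a pinch of 20 N loads it with about 33 N in all and is enough to lift it, 60 N in all is too much; loose; origin at the centre of its underside, z up; stands on the yellow tray at the start
- blue_cup_2: low fluted blue cup, open top, 40 mm across the rim, about 33 mm across the foot, 32 to 35 mm high, 32 to 63 g, thin-walled: a pinch of 20 N loads it with about 33 N in all and is enough to lift it, 60 N in all is too much; loose; origin at the centre of its underside, z up; stands on the yellow tray at the start
- blue_cup_3: low fluted blue cup, open top, 40 mm across the rim, about 33 mm across the foot, 32 to 35 mm high, 32 to 63 g, thin-walled: a pinch of 20 N loads it with about 33 N in all and is enough to lift it, 60 N in all is too much; loose; origin at the centre of its underside, z up; stands on the yellow tray at the start
- blue_cup_4: low fluted blue cup, open top, 40 mm across the rim, about 33 mm across the foot, 32 to 35 mm high, 32 to 63 g, thin-walled: a pinch of 20 N loads it with about 33 N in all and is enough to lift it, 60 N in all is too much; loose; origin at the centre of its underside, z up; stands on the yellow tray at the start
- blue_cup_5: low fluted blue cup, open top, 40 mm across the rim, about 33 mm across the foot, 32 to 35 mm high, 32 to 63 g, thin-walled: a pinch of 20 N loads it with about 33 N in all and is enough to lift it, 60 N in all is too much; loose; origin at the centre of its underside, z up; stands on the yellow tray at the start
- blue_cup_6: low fluted blue cup, open top, 40 mm across the rim, about 33 mm across the foot, 32 to 35 mm high, 32 to 63 g, thin-walled: a pinch of 20 N loads it with about 33 N in all and is enough to lift it, 60 N in all is too much; loose; origin at the centre of its underside, z up; stands on the yellow tray at the start
- packed_cup_1: low fluted blue cup, open top, 40 mm across the rim, about 33 mm across the foot, 32 to 35 mm high, 32 to 63 g, thin-walled: a pinch of 20 N loads it with about 33 N in all and is enough to lift it, 60 N in all is too much; loose; origin at the centre of its underside, z up; stands in the white box from the start, or is absent (None from the start)
- packed_cup_2: low fluted blue cup, open top, 40 mm across the rim, about 33 mm across the foot, 32 to 35 mm high, 32 to 63 g, thin-walled: a pinch of 20 N loads it with about 33 N in all and is enough to lift it, 60 N in all is too much; loose; origin at the centre of its underside, z up; stands in the white box from the start, or is absent (None from the start)
- packed_cup_3: low fluted blue cup, open top, 40 mm across the rim, about 33 mm across the foot, 32 to 35 mm high, 32 to 63 g, thin-walled: a pinch of 20 N loads it with about 33 N in all and is enough to lift it, 60 N in all is too much; loose; origin at the centre of its underside, z up; stands in the white box from the start, or is absent (None from the start)
- hex_cup_a: off-white six-sided cup with a dark rim line, 44 mm across, 34 mm high, loose, stands among the blue cups on the yellow tray; not wanted; origin at the centre of its underside
- hex_cup_b: off-white six-sided cup with a dark rim line, 44 mm across, 34 mm high, loose, stands among the blue cups on the yellow tray; not wanted; origin at the centre of its underside
- stock_tray: pale yellow tray, 300 x 300 mm, fixed, floor 4 mm thick, upright rim 22 mm high and 6 mm thick; eight cups stand on it in rows about 80 mm apart; origin at the centre of its underside, x and y along its sides
- white_box_a: white food box with a hinged lid, 224 x 214 mm, 69 mm high when shut, fixed to the table; origin at the centre of its underside, x points to the back where the lid is hinged. Inner floor from x -82 to +89 and y -91 to +91 mm at z 2 mm; walls 9 mm thick, rim at z 58 mm. Six cups fit: two rows 76 mm apart along x, three columns 57 mm apart along y
- box_inside (a point): centre of the inner floor of the white box (box x +3.5, z +2 mm); axes as the box
- box_hinge (a point): middle of the lid's hinge line, along the box's y, at box x +109, z +54 mm; axes as the box
- white_box_a_lid (a joint): lid angle in rad: 0 shut, 1.83 fully open (leaning 15 degrees back past upright, its start). The lid is a plate 10 mm thick, 214 mm wide along y, reaching 208 mm from the hinge to its free edge, top face 15 mm off the hinge line when shut; it swings freely and, once past upright towards the front, sinks shut slowly by itself
- lid_front_edge (a point): middle of the lid's free edge, mid-thickness; it is the top edge, 0.25 m high, while the lid stands open; moves with the lid
- box_label (a point): centre of the white barcode label, 100 mm along the box's y x 42 mm, in the middle of the lid's outer (top) face; its z is the label's outward normal; moves with the lid
- scanner: cordless counter scanner, grey, 133 mm high, 220 g, loose, stands on a round dark foot 68 mm across and 20 mm high; origin at the centre of its underside. A slim neck carries the head, whose middle is 104 mm above the origin; the head's two flat sides are 40 mm apart along y (grip it there from above). The beam leaves the dark red window towards the scanner's +x and 45 degrees down
- scan_window (a point): middle of the scanner's window, 23 mm ahead (+x) of and 81 mm above the scanner's origin; its z axis is the beam: forward (+x of the scanner) and down at 45 degrees, its y is the scanner's y. It reads at 100 to 250 mm
- charging_pad: round dark charging pad of the scanner, 110 mm across, flat top at z 8 mm, fixed; origin at the centre of its underside
- round_tub: round milky tub with a white lid, 139 mm across, 82 mm high, stands behind the box; leave it alone; origin at the centre of its underside
- timer: pale grey wind-up kitchen timer, 64 mm across, 38 mm high, loose, stands behind and to the right of the box; leave it alone; origin at the centre of its underside

How it is judged:
On the way, in this order (a step that is already met when the one before it is completed fails the run):
1. exactly six blue cups stand upright in the box (((((horizontal distance between packed_cup_1 and box_inside below 0.103 m or height (world z) of box_inside above 1 m) and (horizontal distance between packed_cup_2 and box_inside below 0.103 m or height (world z) of box_inside above 1 m) and not (horizontal distance between packed_cup_3 and box_inside below 0.103 m)) or ((horizontal distance between packed_cup_1 and box_inside below 0.103 m or height (world z) of box_inside above 1 m) and not (horizontal distance between packed_cup_2 and box_inside below 0.103 m) and (horizontal distance between packed_cup_3 and box_inside below 0.103 m or height (world z) of box_inside above 1 m)) or (not (horizontal distance between packed_cup_1 and box_inside below 0.103 m) and (horizontal distance between packed_cup_2 and box_inside below 0.103 m or height (world z) of box_inside above 1 m) and (horizontal distance between packed_cup_3 and box_inside below 0.103 m or height (world z) of box_inside above 1 m)) or ((horizontal distance between packed_cup_1 and box_inside below 0.103 m or height (world z) of box_inside above 1 m) and (horizontal distance between packed_cup_2 and box_inside below 0.103 m or height (world z) of box_inside above 1 m) and (horizontal distance between packed_cup_3 and box_inside below 0.103 m or height (world z) of box_inside above 1 m))) or ((horizontal distance between each of blue_cup_1, blue_cup_2, blue_cup_3, blue_cup_4, blue_cup_5 and box_inside below 0.103 m and not (horizontal distance between blue_cup_6 and box_inside below 0.103 m)) or (horizontal distance between each of blue_cup_1, blue_cup_2, blue_cup_3, blue_cup_4, blue_cup_6 and box_inside below 0.103 m and not (horizontal distance between blue_cup_5 and box_inside below 0.103 m)) or (horizontal distance between each of blue_cup_1, blue_cup_2, blue_cup_3, blue_cup_5, blue_cup_6 and box_inside below 0.103 m and not (horizontal distance between blue_cup_4 and box_inside below 0.103 m)) or (horizontal distance between each of blue_cup_1, blue_cup_2, blue_cup_4, blue_cup_5, blue_cup_6 and box_inside below 0.103 m and not (horizontal distance between blue_cup_3 and box_inside below 0.103 m)) or (horizontal distance between each of blue_cup_1, blue_cup_3, blue_cup_4, blue_cup_5, blue_cup_6 and box_inside below 0.103 m and not (horizontal distance between blue_cup_2 and box_inside below 0.103 m)) or (not (horizontal distance between blue_cup_1 and box_inside below 0.103 m) and horizontal distance between each of blue_cup_2, blue_cup_3, blue_cup_4, blue_cup_5, blue_cup_6 and box_inside below 0.103 m))) and ((((horizontal distance between packed_cup_1 and box_inside below 0.103 m or height (world z) of box_inside above 1 m) and not (horizontal distance between packed_cup_2 and box_inside below 0.103 m) and not (horizontal distance between packed_cup_3 and box_inside below 0.103 m)) or (not (horizontal distance between packed_cup_1 and box_inside below 0.103 m) and (horizontal distance between packed_cup_2 and box_inside below 0.103 m or height (world z) of box_inside above 1 m) and not (horizontal distance between packed_cup_3 and box_inside below 0.103 m)) or (not (horizontal distance between packed_cup_1 and box_inside below 0.103 m) and not (horizontal distance between packed_cup_2 and box_inside below 0.103 m) and (horizontal distance between packed_cup_3 and box_inside below 0.103 m or height (world z) of box_inside above 1 m)) or ((horizontal distance between packed_cup_1 and box_inside below 0.103 m or height (world z) of box_inside above 1 m) and (horizontal distance between packed_cup_2 and box_inside below 0.103 m or height (world z) of box_inside above 1 m) and (horizontal distance between packed_cup_3 and box_inside below 0.103 m or height (world z) of box_inside above 1 m))) or ((horizontal distance between each of blue_cup_1, blue_cup_2, blue_cup_3, blue_cup_4 and box_inside below 0.103 m and not (horizontal distance between blue_cup_5 and box_inside below 0.103 m) and not (horizontal distance between blue_cup_6 and box_inside below 0.103 m)) or (horizontal distance between each of blue_cup_1, blue_cup_2, blue_cup_3, blue_cup_5 and box_inside below 0.103 m and not (horizontal distance between blue_cup_4 and box_inside below 0.103 m) and not (horizontal distance between blue_cup_6 and box_inside below 0.103 m)) or (horizontal distance between each of blue_cup_1, blue_cup_2, blue_cup_3, blue_cup_6 and box_inside below 0.103 m and not (horizontal distance between blue_cup_4 and box_inside below 0.103 m) and not (horizontal distance between blue_cup_5 and box_inside below 0.103 m)) or (horizontal distance between each of blue_cup_1, blue_cup_2, blue_cup_4, blue_cup_5 and box_inside below 0.103 m and not (horizontal distance between blue_cup_3 and box_inside below 0.103 m) and not (horizontal distance between blue_cup_6 and box_inside below 0.103 m)) or (horizontal distance between each of blue_cup_1, blue_cup_2, blue_cup_4, blue_cup_6 and box_inside below 0.103 m and not (horizontal distance between blue_cup_3 and box_inside below 0.103 m) and not (horizontal distance between blue_cup_5 and box_inside below 0.103 m)) or (horizontal distance between each of blue_cup_1, blue_cup_2, blue_cup_5, blue_cup_6 and box_inside below 0.103 m and not (horizontal distance between blue_cup_3 and box_inside below 0.103 m) and not (horizontal distance between blue_cup_4 and box_inside below 0.103 m)) or (horizontal distance between each of blue_cup_1, blue_cup_3, blue_cup_4, blue_cup_5 and box_inside below 0.103 m and not (horizontal distance between blue_cup_2 and box_inside below 0.103 m) and not (horizontal distance between blue_cup_6 and box_inside below 0.103 m)) or (horizontal distance between each of blue_cup_1, blue_cup_3, blue_cup_4, blue_cup_6 and box_inside below 0.103 m and not (horizontal distance between blue_cup_2 and box_inside below 0.103 m) and not (horizontal distance between blue_cup_5 and box_inside below 0.103 m)) or (horizontal distance between each of blue_cup_1, blue_cup_3, blue_cup_5, blue_cup_6 and box_inside below 0.103 m and not (horizontal distance between blue_cup_2 and box_inside below 0.103 m) and not (horizontal distance between blue_cup_4 and box_inside below 0.103 m)) or (horizontal distance between each of blue_cup_1, blue_cup_4, blue_cup_5, blue_cup_6 and box_inside below 0.103 m and not (horizontal distance between blue_cup_2 and box_inside below 0.103 m) and not (horizontal distance between blue_cup_3 and box_inside below 0.103 m)) or (not (horizontal distance between blue_cup_1 and box_inside below 0.103 m) and horizontal distance between each of blue_cup_2, blue_cup_3, blue_cup_4, blue_cup_5 and box_inside below 0.103 m and not (horizontal distance between blue_cup_6 and box_inside below 0.103 m)) or (not (horizontal distance between blue_cup_1 and box_inside below 0.103 m) and horizontal distance between each of blue_cup_2, blue_cup_3, blue_cup_4, blue_cup_6 and box_inside below 0.103 m and not (horizontal distance between blue_cup_5 and box_inside below 0.103 m)) or (not (horizontal distance between blue_cup_1 and box_inside below 0.103 m) and horizontal distance between each of blue_cup_2, blue_cup_3, blue_cup_5, blue_cup_6 and box_inside below 0.103 m and not (horizontal distance between blue_cup_4 and box_inside below 0.103 m)) or (not (horizontal distance between blue_cup_1 and box_inside below 0.103 m) and horizontal distance between each of blue_cup_2, blue_cup_4, blue_cup_5, blue_cup_6 and box_inside below 0.103 m and not (horizontal distance between blue_cup_3 and box_inside below 0.103 m)) or (not (horizontal distance between blue_cup_1 and box_inside below 0.103 m) and not (horizontal distance between blue_cup_2 and box_inside below 0.103 m) and horizontal distance between each of blue_cup_3, blue_cup_4, blue_cup_5, blue_cup_6 and box_inside below 0.103 m))) and ((((horizontal distance between packed_cup_1 and box_inside below 0.103 m or height (world z) of box_inside above 1 m) and not (horizontal distance between packed_cup_2 and box_inside below 0.103 m) and not (horizontal distance between packed_cup_3 and box_inside below 0.103 m)) or (not (horizontal distance between packed_cup_1 and box_inside below 0.103 m) and (horizontal distance between packed_cup_2 and box_inside below 0.103 m or height (world z) of box_inside above 1 m) and not (horizontal distance between packed_cup_3 and box_inside below 0.103 m)) or (not (horizontal distance between packed_cup_1 and box_inside below 0.103 m) and not (horizontal distance between packed_cup_2 and box_inside below 0.103 m) and (horizontal distance between packed_cup_3 and box_inside below 0.103 m or height (world z) of box_inside above 1 m)) or ((horizontal distance between packed_cup_1 and box_inside below 0.103 m or height (world z) of box_inside above 1 m) and (horizontal distance between packed_cup_2 and box_inside below 0.103 m or height (world z) of box_inside above 1 m) and not (horizontal distance between packed_cup_3 and box_inside below 0.103 m)) or ((horizontal distance between packed_cup_1 and box_inside below 0.103 m or height (world z) of box_inside above 1 m) and not (horizontal distance between packed_cup_2 and box_inside below 0.103 m) and (horizontal distance between packed_cup_3 and box_inside below 0.103 m or height (world z) of box_inside above 1 m)) or (not (horizontal distance between packed_cup_1 and box_inside below 0.103 m) and (horizontal distance between packed_cup_2 and box_inside below 0.103 m or height (world z) of box_inside above 1 m) and (horizontal distance between packed_cup_3 and box_inside below 0.103 m or height (world z) of box_inside above 1 m))) or ((horizontal distance between each of blue_cup_1, blue_cup_2, blue_cup_3 and box_inside below 0.103 m and not (horizontal distance between blue_cup_4 and box_inside below 0.103 m) and not (horizontal distance between blue_cup_5 and box_inside below 0.103 m) and not (horizontal distance between blue_cup_6 and box_inside below 0.103 m)) or (horizontal distance between each of blue_cup_1, blue_cup_2, blue_cup_4 and box_inside below 0.103 m and not (horizontal distance between blue_cup_3 and box_inside below 0.103 m) and not (horizontal distance between blue_cup_5 and box_inside below 0.103 m) and not (horizontal distance between blue_cup_6 and box_inside below 0.103 m)) or (horizontal distance between each of blue_cup_1, blue_cup_2, blue_cup_5 and box_inside below 0.103 m and not (horizontal distance between blue_cup_3 and box_inside below 0.103 m) and not (horizontal distance between blue_cup_4 and box_inside below 0.103 m) and not (horizontal distance between blue_cup_6 and box_inside below 0.103 m)) or (horizontal distance between each of blue_cup_1, blue_cup_2, blue_cup_6 and box_inside below 0.103 m and not (horizontal distance between blue_cup_3 and box_inside below 0.103 m) and not (horizontal distance between blue_cup_4 and box_inside below 0.103 m) and not (horizontal distance between blue_cup_5 and box_inside below 0.103 m)) or (horizontal distance between each of blue_cup_1, blue_cup_3, blue_cup_4 and box_inside below 0.103 m and not (horizontal distance between blue_cup_2 and box_inside below 0.103 m) and not (horizontal distance between blue_cup_5 and box_inside below 0.103 m) and not (horizontal distance between blue_cup_6 and box_inside below 0.103 m)) or (horizontal distance between each of blue_cup_1, blue_cup_3, blue_cup_5 and box_inside below 0.103 m and not (horizontal distance between blue_cup_2 and box_inside below 0.103 m) and not (horizontal distance between blue_cup_4 and box_inside below 0.103 m) and not (horizontal distance between blue_cup_6 and box_inside below 0.103 m)) or (horizontal distance between each of blue_cup_1, blue_cup_3, blue_cup_6 and box_inside below 0.103 m and not (horizontal distance between blue_cup_2 and box_inside below 0.103 m) and not (horizontal distance between blue_cup_4 and box_inside below 0.103 m) and not (horizontal distance between blue_cup_5 and box_inside below 0.103 m)) or (horizontal distance between each of blue_cup_1, blue_cup_4, blue_cup_5 and box_inside below 0.103 m and not (horizontal distance between blue_cup_2 and box_inside below 0.103 m) and not (horizontal distance between blue_cup_3 and box_inside below 0.103 m) and not (horizontal distance between blue_cup_6 and box_inside below 0.103 m)) or (horizontal distance between each of blue_cup_1, blue_cup_4, blue_cup_6 and box_inside below 0.103 m and not (horizontal distance between blue_cup_2 and box_inside below 0.103 m) and not (horizontal distance between blue_cup_3 and box_inside below 0.103 m) and not (horizontal distance between blue_cup_5 and box_inside below 0.103 m)) or (horizontal distance between each of blue_cup_1, blue_cup_5, blue_cup_6 and box_inside below 0.103 m and not (horizontal distance between blue_cup_2 and box_inside below 0.103 m) and not (horizontal distance between blue_cup_3 and box_inside below 0.103 m) and not (horizontal distance between blue_cup_4 and box_inside below 0.103 m)) or (not (horizontal distance between blue_cup_1 and box_inside below 0.103 m) and horizontal distance between each of blue_cup_2, blue_cup_3, blue_cup_4 and box_inside below 0.103 m and not (horizontal distance between blue_cup_5 and box_inside below 0.103 m) and not (horizontal distance between blue_cup_6 and box_inside below 0.103 m)) or (not (horizontal distance between blue_cup_1 and box_inside below 0.103 m) and horizontal distance between each of blue_cup_2, blue_cup_3, blue_cup_5 and box_inside below 0.103 m and not (horizontal distance between blue_cup_4 and box_inside below 0.103 m) and not (horizontal distance between blue_cup_6 and box_inside below 0.103 m)) or (not (horizontal distance between blue_cup_1 and box_inside below 0.103 m) and horizontal distance between each of blue_cup_2, blue_cup_3, blue_cup_6 and box_inside below 0.103 m and not (horizontal distance between blue_cup_4 and box_inside below 0.103 m) and not (horizontal distance between blue_cup_5 and box_inside below 0.103 m)) or (not (horizontal distance between blue_cup_1 and box_inside below 0.103 m) and horizontal distance between each of blue_cup_2, blue_cup_4, blue_cup_5 and box_inside below 0.103 m and not (horizontal distance between blue_cup_3 and box_inside below 0.103 m) and not (horizontal distance between blue_cup_6 and box_inside below 0.103 m)) or (not (horizontal distance between blue_cup_1 and box_inside below 0.103 m) and horizontal distance between each of blue_cup_2, blue_cup_4, blue_cup_6 and box_inside below 0.103 m and not (horizontal distance between blue_cup_3 and box_inside below 0.103 m) and not (horizontal distance between blue_cup_5 and box_inside below 0.103 m)) or (not (horizontal distance between blue_cup_1 and box_inside below 0.103 m) and horizontal distance between each of blue_cup_2, blue_cup_5, blue_cup_6 and box_inside below 0.103 m and not (horizontal distance between blue_cup_3 and box_inside below 0.103 m) and not (horizontal distance between blue_cup_4 and box_inside below 0.103 m)) or (not (horizontal distance between blue_cup_1 and box_inside below 0.103 m) and not (horizontal distance between blue_cup_2 and box_inside below 0.103 m) and horizontal distance between each of blue_cup_3, blue_cup_4, blue_cup_5 and box_inside below 0.103 m and not (horizontal distance between blue_cup_6 and box_inside below 0.103 m)) or (not (horizontal distance between blue_cup_1 and box_inside below 0.103 m) and not (horizontal distance between blue_cup_2 and box_inside below 0.103 m) and horizontal distance between each of blue_cup_3, blue_cup_4, blue_cup_6 and box_inside below 0.103 m and not (horizontal distance between blue_cup_5 and box_inside below 0.103 m)) or (not (horizontal distance between blue_cup_1 and box_inside below 0.103 m) and not (horizontal distance between blue_cup_2 and box_inside below 0.103 m) and horizontal distance between each of blue_cup_3, blue_cup_5, blue_cup_6 and box_inside below 0.103 m and not (horizontal distance between blue_cup_4 and box_inside below 0.103 m)) or (not (horizontal distance between blue_cup_1 and box_inside below 0.103 m) and not (horizontal distance between blue_cup_2 and box_inside below 0.103 m) and not (horizontal distance between blue_cup_3 and box_inside below 0.103 m) and horizontal distance between each of blue_cup_4, blue_cup_5, blue_cup_6 and box_inside below 0.103 m))) and (not (horizontal distance between blue_cup_1 and box_inside below 0.103 m) or (angle between blue_cup_1's own z axis and vertical below 0.2 rad and height (world z) of blue_cup_1 below 0.014 m)) and (not (horizontal distance between blue_cup_2 and box_inside below 0.103 m) or (angle between blue_cup_2's own z axis and vertical below 0.2 rad and height (world z) of blue_cup_2 below 0.014 m)) and (not (horizontal distance between blue_cup_3 and box_inside below 0.103 m) or (angle between blue_cup_3's own z axis and vertical below 0.2 rad and height (world z) of blue_cup_3 below 0.014 m)) and (not (horizontal distance between blue_cup_4 and box_inside below 0.103 m) or (angle between blue_cup_4's own z axis and vertical below 0.2 rad and height (world z) of blue_cup_4 below 0.014 m)) and (not (horizontal distance between blue_cup_5 and box_inside below 0.103 m) or (angle between blue_cup_5's own z axis and vertical below 0.2 rad and height (world z) of blue_cup_5 below 0.014 m)) and (not (horizontal distance between blue_cup_6 and box_inside below 0.103 m) or (angle between blue_cup_6's own z axis and vertical below 0.2 rad and height (world z) of blue_cup_6 below 0.014 m)) and horizontal distance between each of packed_cup_1, packed_cup_2, packed_cup_3 and box_inside below 0.103 m and angle between each of packed_cup_1, packed_cup_2, packed_cup_3's own z axis and vertical below 0.2 rad and height (world z) of each of packed_cup_1, packed_cup_2, packed_cup_3 below 0.014 m and not (horizontal distance between hex_cup_a and box_inside below 0.103 m) and not (horizontal distance between hex_cup_b and box_inside below 0.103 m)), for 0.2 s.
2. the lid is shut (all of step 1 and value of joint white_box_a_lid below 0.05 rad), for 0.2 s.
3. the scanner, lifted, is held still for 1.5 s with its beam within 18 mm of the middle of the label, 100 to 250 mm away, the lid being shut (value of joint white_box_a_lid below 0.05 rad and x of box_label in the frame of scan_window between -0.018 and 0.018 m and y of box_label in the frame of scan_window between -0.018 and 0.018 m and z of box_label in the frame of scan_window between 0.1 and 0.25 m and height (world z) of scanner above 0.04 m and linear speed of scanner below 0.02 m/s and angular speed of scanner below 0.15 rad/s), for 1.5 s.
At the end, for the whole second after the job is handed in: Exactly six blue cups stand in the box, upright (0.2 rad), on its floor; the other blue cups and both six-sided cups are on the tray; the lid is shut (under 0.05 rad); the scanner stands upright and still on its pad, within 18 mm of its centre (all of step 2 and horizontal distance between scanner and charging_pad below 0.018 m and angle between scanner's own z axis and vertical below 0.1 rad and height (world z) of scanner below 0.014 m and linear speed of scanner below 0.02 m/s and (horizontal distance between blue_cup_1 and box_inside below 0.103 m or horizontal distance between blue_cup_1 and stock_tray below 0.19 m) and (horizontal distance between blue_cup_2 and box_inside below 0.103 m or horizontal distance between blue_cup_2 and stock_tray below 0.19 m) and (horizontal distance between blue_cup_3 and box_inside below 0.103 m or horizontal distance between blue_cup_3 and stock_tray below 0.19 m) and (horizontal distance between blue_cup_4 and box_inside below 0.103 m or horizontal distance between blue_cup_4 and stock_tray below 0.19 m) and (horizontal distance between blue_cup_5 and box_inside below 0.103 m or horizontal distance between blue_cup_5 and stock_tray below 0.19 m) and (horizontal distance between blue_cup_6 and box_inside below 0.103 m or horizontal distance between blue_cup_6 and stock_tray below 0.19 m) and horizontal distance between each of hex_cup_a, hex_cup_b and stock_tray below 0.19 m); the robot touches nothing.
It fails at once if a cup is squeezed or pressed by the fingers with more than 60 N (contact force between the fingers and blue_cup_1 above 60 N or contact force between the fingers and blue_cup_2 above 60 N or contact force between the fingers and blue_cup_3 above 60 N or contact force between the fingers and blue_cup_4 above 60 N or contact force between the fingers and blue_cup_5 above 60 N or contact force between the fingers and blue_cup_6 above 60 N or contact force between the fingers and packed_cup_1 above 60 N or contact force between the fingers and packed_cup_2 above 60 N or contact force between the fingers and packed_cup_3 above 60 N or contact force between the fingers and hex_cup_a above 60 N or contact force between the fingers and hex_cup_b above 60 N).
It fails at once if the round tub or the timer is moved by more than 30 mm (distance of any of round_tub, timer from where it was at the start of the episode above 0.03 m).
It fails at once if a cup that was already in the box is taken out (height (world z) of any of packed_cup_1, packed_cup_2, packed_cup_3 above 0.045 m).
Of packed_cup_1, packed_cup_2, packed_cup_3 only 1 to 3 are there at a start; the rules pass over those that are not, and their reading is None.
At some moment in a run one of blue_cup_1, blue_cup_2, blue_cup_3, blue_cup_4, blue_cup_5, blue_cup_6 may be knocked a few centimetres aside while the robot is not near it.
It also fails if it takes over 210 s, if anything falls off the work surface, if the arm or the gripper's body presses on something with over 40 N, if the wrist force passes 120 N, or if a joint passes its speed limit or range.

### The arm

A 6-joint arm with a two-finger parallel gripper is mounted at the origin on the work surface; the furniture and walls round the work are solid. World frame = base frame: x ahead of the robot, y to its left, z up, the work surface at z = 0. Lengths are in m, angles in rad, forces in N, time in s.
With the tool pointing down it reaches from about 0.35 to 0.975 m from the base axis. Payload 4.9 kg.
Tool frame: the origin (TCP) lies at the very end of the fingers, on their centre line; the grasp point (between the pads) lies 19 mm behind it; x points along the fingers, y is the direction in which the jaws open and shut, and the axes are right-handed (so a half turn about x gives the same grasp; the last joint's range is limited). The gripper opens to 85 mm and grips with 20 to 120 N. Pads are 22 mm wide; open, the fingers measure 114 mm over their backs; the gripper's body (76 mm by 85 mm) begins 54 mm behind the grasp point. The pads swing forward as they close: fully open they stand 13 mm farther back than shut.
Start: joints at [1.004, 0.053, 1.613, -0, 1.476, -0.119], TCP at [0.271, 0.563, 0.231] pointing down, gripper open.
Joint ranges: [-3.01, 3.01], [-1.01, 2.22], [0.06, 2.58], [-1.02, 4.17], [0.09, 2.62], [-3.14, 3.14]. Speed limits (rad/s): [2.57, 2.57, 3.14, 3.14, 3.14, 3.14].

### API

Orientations are given as a rotation vector (axis times angle).
In Python, from station import ctrl, get_image, calibration, finish_job, search_frame, cut_out, mark_of gives the robot as it stands. The module is installed in compiled form; this text tells all that it offers.
- The arm moves only by the tool arm_command, never from a script. Its argument "plan" is a list that holds one entry, the list of rows, each a list of 7 numbers: the shift along the tool's x, y, z in m, then the turn, a rotation vector about the tool's x, y, z in degrees, then the finger opening in m, from 0 to 0.0854. A call has 1 to 20 rows; each row shifts and turns the pose as measured when the row begins, along the tool's axes as they then stand; what a row does not reach is not made up. A row lasts 1/12 s, in which the tool goes at most 41.7 mm and 7.16 degrees, less where a joint would pass 70% of its speed; a pose out of reach is approached as far as the arm can. A call with a gripper value outside its range is refused whole. The fingers move at their own pace and stop on an object; "squeeze" is the grip in N (left out, the last holds). Time passes only in rows, so rows that do not move let the fingers close. It gives the time, the measured TCP pose, the force and the opening at its end, in the units of the state.
- ctrl.get_obs(): the state, without advancing time (a new reading comes with each control period).
- get_image(name): name is "side" or "top"; returns the picture (480x640x3 uint8, red, green, blue); there is no depth.
- calibration(name): a dict with "fx", "fy", "cx", "cy" (pixels), "k1" (the pictures are not rectified: a ray, as slopes to the right and down, at radius r is drawn at 1 + k1 r^2 times it, then the intrinsics apply), "cam_to_world" (4x4, takes a point from camera to world coordinates). Camera axes: x right, y down, z forward; pixel columns grow to the right and rows downward; lengths in m; the calibration is good to about 2 mm. A picture is of the moment at which its call begins. calibration takes no time and is no camera call.
- finish_job(): hands the job in, once; it reports no verdict.
Trained networks look in the newest picture that a camera, given by its name, has taken for a name from the list of things; names that differ only in an ending like _2 or _b are one class to them, and where a whole thing is asked for, a point or a joint stands for the part that bears it (a point fixed in the world has none). Each returns a list of dicts, best first, with "conf" (0 to 1); they miss things now and then, are a little off and sometimes report something else, mostly with a low value. They report only what shows in the picture. A call takes as long as a camera call.
- search_frame(camera, thing): "at" ([x, y, z] in m, in the coordinates of the camera as it stood for that picture, good to about 4 mm: the middle of the surface that is visible of it).
- cut_out(camera, thing): "mask" (480x640 bool, what is visible of it).
- mark_of(camera, thing): "at" ([x, y, z] in m, in the coordinates of the camera as it stood for that picture, good to about 4 mm: a listed point, or the origin of a listed thing).
The state is a dict: "t": time; "q": joint angles; "dq": joint speeds; "effort": joint torques, N m; "tool_pos": TCP position; "tool_rot": TCP orientation; "contact_force": force on the tool from outside, world axes, zero at the start; "wrist_torque": the same for the moment, N m; "opening": finger opening in m.
Only numpy, scipy, OpenCV 4.12 (cv2) and the standard library are available. Lean on these libraries where they do the work, as an engineer would, in place of code of your own. Each camera call takes 0.05 s, during which the arm holds its last target. There are 200 camera calls.

## Working session

There is one attempt and no reset: what is moved stays moved. The work goes in short steps, Python scripts to look and compute and a tool call to move; the robot and the scene stay as the last step left them, time stands still between calls to the robot, and variables do not carry over. Pictures are saved under pics/ and viewed, about 12 in all and at most 16, crops included, and the job is handed in when it is done.

Besides the shell and the picture viewer there is one more tool, called after "Emit:" by a JSON object that holds its "name" and its "arguments", one argument or row to a line. arm_command: Moves the arm, as the interface text tells. Its arguments: {"type":"object","properties":{"plan":{"type":"array","items":{"type":"array","items":{"type":"array","items":{"type":"number"}}}},"squeeze":{"type":"number"}},"required":["plan"]}

```bash
mkdir -p pics
cat > h.py <<'E'
import numpy as np,cv2
from station import ctrl,get_image,calibration,finish_job,search_frame,cut_out,mark_of
from scipy.spatial.transform import Rotation as R
np.set_printoptions(precision=4,suppress=True)
def snap(c,n):
    im=get_image(c); cv2.imwrite(f'pics/{n}.png',im[:,:,::-1]); return im
def w(c,p):
    T=np.array(calibration(c)['cam_to_world']); return T[:3,:3]@np.array(p)+T[:3,3]
def st():
    o=ctrl.get_obs(); print('t',o['t'],'pos',np.array(o['tool_pos']),'rot',np.array(o['tool_rot']),'q',np.array(o['q']),'F',np.array(o['contact_force']),'op',o['opening'])
    print(R.from_rotvec(o['tool_rot']).as_matrix()); return o
def marks(c,names,f=mark_of):
    for n in names:
        for d in f(c,n): print(c,n,round(d['conf'],2),w(c,d['at']))
E
python3 - <<'E'
from h import *
st()
for c in('top','side'):
    k=calibration(c); print(c,k['fx'],k['k1'],np.array(k['cam_to_world']).tolist()); snap(c,c+'0')
N=['blue_cup_1','packed_cup_1','hex_cup_a','stock_tray','white_box_a','box_inside','box_hinge','lid_front_edge','box_label','scanner','scan_window','charging_pad','round_tub','timer']
marks('top',N); marks('side',N)
E
```

```text
t 0.0 pos [0.2703 0.5629 0.2301] rot [ 0.3496  1.5428 -0.3527] q [ 1.004   0.0533  1.6143  0.      1.476  -0.119 ] F [-0.2209  0.3511 -0.0434] op 0.08580882826198327
[[-0.0011  0.4329  0.9014]
 [-0.0017  0.9014 -0.4329]
 [-1.     -0.002  -0.0003]]
top 439.3032393520684 -0.09930125641719528 [[-0.009693524409628656, -0.9913814911859514, 0.13064752013888084, 0.40070501984270757], [-0.9996370237582567, 0.012891758208421733, 0.023656358596162077, -0.01949392816053797], [-0.02513675230125312, -0.13037078470353292, -0.9911466098310233, 1.1951534114856344], [0.0, 0.0, 0.0, 1.0]]
side 440.2313953909475 0.021557272818852904 [[-0.9999683619075508, 0.0031455330510113443, -0.007306216924961597, 0.5443442586147212], [0.0077740346560612955, 0.5810244792256463, -0.8138489533849219, 0.7964448835510411], [0.0016851021025321108, -0.8138800035400744, -0.5810305502024076, 0.6723922990716903], [0.0, 0.0, 0.0, 1.0]]
top blue_cup_1 0.73 [0.4437 0.298  0.0014]
top blue_cup_1 0.65 [0.6062 0.2332 0.0045]
top blue_cup_1 0.57 [0.5207 0.2963 0.003 ]
top blue_cup_1 0.56 [0.5122 0.3879 0.0027]
top blue_cup_1 0.55 [
[... 1684 characters left out ...]
.0016]
side stock_tray 0.19 [0.5188 0.2965 0.0011]
side white_box_a 0.87 [ 0.4627 -0.1376  0.0007]
side box_inside 0.84 [ 0.4702 -0.136   0.0022]
side box_hinge 0.65 [ 0.5744 -0.164   0.0546]
side lid_front_edge 0.97 [ 0.6352 -0.1708  0.2547]
side box_label 0.78 [ 0.6136 -0.1729  0.1585]
side box_label 0.56 [ 0.4556 -0.3788  0.003 ]
side scanner 0.69 [ 0.4493 -0.3746  0.0063]
side scan_window 0.89 [ 0.4439 -0.3529  0.0929]
side scan_window 0.28 [ 0.5049 -0.1472  0.0061]
side charging_pad 0.67 [ 0.4572 -0.3792  0.0047]
side charging_pad 0.34 [0.5218 0.2172 0.0065]
side round_tub 0.82 [0.7263 0.0044 0.0056]
side round_tub 0.21 [ 0.5728 -0.1679  0.0573]
side timer 0.54 [ 0.6416 -0.2522  0.004 ]
```

View pics/top0.png

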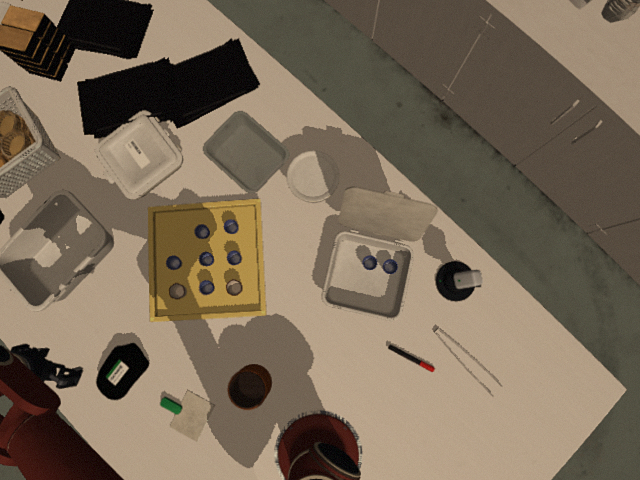

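View pics/side0.png

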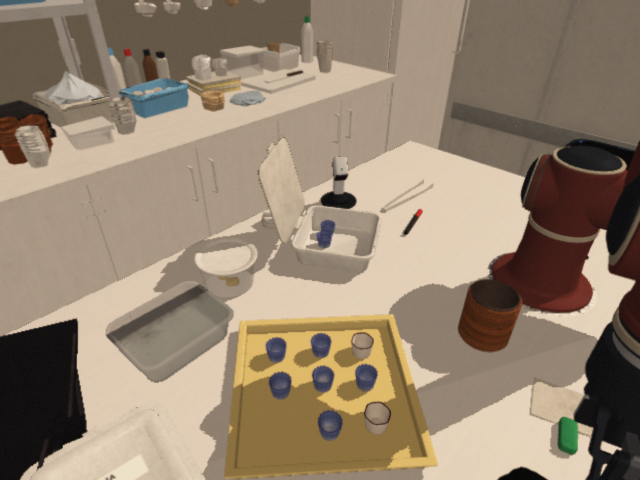

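The box already holds two cups, in the back row at the middle and right, so four more are needed. I'll take the tray cups nearest the box.

Emit:
{"name": "arm_command", "arguments": {
  "plan": [
    [[0,0,0,7.1,0,0,0.06],[0,0,0,7.1,0,0,0.06],[0,0,0,7.1,0,0,0.06],[0,0,0,7.1,0,0,0.06],[0,0,0,7.1,0,0,0.06],[0,0,0,7.1,0,0,0.06],[0,0,0,7.1,0,0,0.06],[0,0,0,7.1,0,0,0.06],[0,0,0,7.1,0,0,0.06],[0,0,0,7.1,0,0,0.06],[0,0,0,7.1,0,0,0.06],[0,0,0,0,0,0,0.06]]
  ],
  "squeeze": 20
}}

```text
t: 2.5
tool_pos: [0.2706, 0.5634, 0.2313]
tool_rot: [1.398, 1.075, -1.398]
contact_force: [-0.4, 0.1, -1.0]
opening: 0.0601
```

```bash
cat >> h.py <<'E'
def go(x,y,z,yaw=-15):
    o=ctrl.get_obs(); M=R.from_rotvec(o['tool_rot']).as_matrix(); p=np.array(o['tool_pos'])
    c,s=np.cos(np.radians(yaw)),np.sin(np.radians(yaw))
    G=np.array([[0,c,s],[0,s,-c],[-1,0,0]])
    d=M.T@(np.array([x,y,z])-p)
    print('t %.2f'%o['t'],'pos',p,'op %.4f'%o['opening'],'F',np.array(o['contact_force']).round(1),'| shift mm',(d*1e3).round(1),'rows',round(np.linalg.norm(d)/.0417,1),'turn',R.from_matrix(M.T@G).as_rotvec(degrees=True).round(1))
def cups():
    A=[w('top',d['at']) for d in (get_image('top') is not None and mark_of('top','blue_cup_1')) if d['conf']>.3]
    B=[w('side',d['at']) for d in (get_image('side') is not None and mark_of('side','blue_cup_1')) if d['conf']>.3]
    print('top',*[a[:2].round(3) for a in A]); print('side',*[a[:2].round(3) for a in B])
    for a in A:
        for b in B:
            if np.hypot(*(a-b)[:2])<.015: print('cup',((a+b)/2)[:2])
E
python3 - <<'E'
from h import *
cups(); go(.519,.219,.08)
im=get_image('top')
for c in('top','side'):
    get_image(c); marks(c,['packed_cup_1','box_inside','box_hinge'])
E
```

```text
top [0.51  0.386] [0.518 0.219] [0.441 0.298] [0.521 0.296] [0.608 0.231]
side [0.445 0.292] [0.518 0.296] [0.596 0.304] [0.512 0.382] [0.607 0.228] [0.518 0.213]
cup [0.511  0.3839]
cup [0.5182 0.2163]
cup [0.4428 0.2951]
cup [0.5198 0.2961]
cup [0.607  0.2296]
t 2.70 pos [0.2706 0.5634 0.2313] op 0.0598 F [-0.2 -1.2 -0.1] | shift mm [151.3 327.2 270.6] rows 10.8 turn [0.4 0.  0. ]
top packed_cup_1 0.73 [ 0.5055 -0.1378  0.0044]
top packed_cup_1 0.63 [ 0.4957 -0.1988 -0.0014]
top box_inside 0.9 [ 0.4694 -0.1319  0.0051]
top box_inside 0.44 [ 0.453  -0.3535  0.0925]
top box_hinge 0.67 [ 0.569  -0.1601  0.0592]
side packed_cup_1 0.59 [ 0.5025 -0.1451  0.0032]
side packed_cup_1 0.46 [ 0.4953 -0.1956  0.0007]
side packed_cup_1 0.25 [0.4391 0.2192 0.0056]
side box_inside 0.72 [ 0.4698 -0.1351  0.002 ]
side box_hinge 0.7 [ 0.5704 -0.1665  0.0554]
side box_hinge 0.38 [ 0.4938 -0.1956  0.0024]
```

Emit:
{"name": "arm_command", "arguments": {
  "plan": [
    [[0.008,0.0273,0.0226,0,0,0,0.06],[0.008,0.0273,0.0226,0,0,0,0.06],[0.008,0.0273,0.0226,0,0,0,0.06],[0.008,0.0273,0.0226,0,0,0,0.06],[0.008,0.0273,0.0226,0,0,0,0.06],[0.008,0.0273,0.0226,0,0,0,0.06],[0.008,0.0273,0.0226,0,0,0,0.06],[0.008,0.0273,0.0226,0,0,0,0.06],[0.008,0.0273,0.0226,0,0,0,0.06],[0.008,0.0273,0.0226,0,0,0,0.06],[0.008,0.0273,0.0226,0,0,0,0.06],[0.008,0.0273,0.0226,0,0,0,0.06],[0,0,0,0,0,0,0.06],[0,0,0,0,0,0,0.06]]
  ]
}}

```text
t: 4.32
tool_pos: [0.5309, 0.2061, 0.1333]
tool_rot: [1.399, 1.083, -1.382]
contact_force: [0.3, 0.9, 0.4]
opening: 0.0602
```

Run:
```python
from h import *
go(.519,.2175,.06)
```

```text
t 4.32 pos [0.5309 0.2061 0.1333] op 0.0602 F [0.3 0.9 0.4] | shift mm [ 73.3 -14.6  -7.4] rows 1.8 turn [ 0.7 -0.5 -0.2]
```

Emit:
{"name": "arm_command", "arguments": {
  "plan": [
    [[0.02,-0.0073,-0.0037,0.3,0,0,0.06],[0.02,-0.0073,-0.0037,0.4,-0.5,0,0.06],[0.02,0,0,0,0,0,0.06],[0,0,0,0,0,0,0.06],[0,0,0,0,0,0,0.06]]
  ]
}}

```text
t: 4.73
tool_pos: [0.5194, 0.2208, 0.075]
tool_rot: [1.404, 1.07, -1.39]
contact_force: [0.2, 0.4, 1.6]
opening: 0.0603
```

Run:
```python
from h import *
go(.519,.2175,.01)
```

```text
t 4.73 pos [0.5194 0.2208 0.075 ] op 0.0603 F [0.2 0.4 1.6] | shift mm [65.  -0.1  3.5] rows 1.6 turn [ 0.1 -0.2 -0.5]
```

Emit:
{"name": "arm_command", "arguments": {
  "plan": [
    [[0.02,0,0.0035,0,0,0,0.06],[0.02,0,0,0,0,0,0.06],[0.015,0,0,0,0,0,0.06],[0.01,0,0,0,0,0,0.06],[0,0,0,0,0,0,0.06],[0,0,0,0,0,0,0.03],[0,0,0,0,0,0,0.03],[0,0,0,0,0,0,0.03],[0,0,0,0,0,0,0.03],[0,0,0,0,0,0,0.03],[0,0,0,0,0,0,0.03]]
  ],
  "squeeze": 20
}}

```text
t: 5.65
tool_pos: [0.5268, 0.2241, 0.0228]
tool_rot: [1.416, 1.066, -1.366]
contact_force: [-0.6, 0.1, -0.2]
opening: 0.0379
```

Run:
```python
from h import *
st(); go(.519,.2175,.01); snap('side','s1'); im=cv2.imread('pics/s1.png')[300:480,220:440]; cv2.imwrite('pics/s1c.png',cv2.resize(im,None,fx=3,fy=3)[:600])
```

```text
t 5.65 pos [0.5268 0.2241 0.0228] rot [ 1.4158  1.0655 -1.3659] q [ 0.2725  0.1328  1.9018 -0.0005  1.0761  0.5265] F [-0.6426  0.1344 -0.1886] op 0.03792972705785875
[[ 0.0298  0.9676 -0.2509]
 [ 0.0078 -0.2512 -0.9679]
 [-0.9995  0.0268 -0.0151]]
t 5.65 pos [0.5268 0.2241 0.0228] op 0.0379 F [-0.6  0.1 -0.2] | shift mm [12.5 -6.3  8.6] rows 0.4 turn [ 0.5 -0.9 -1.5]
```

View pics/s1c.png

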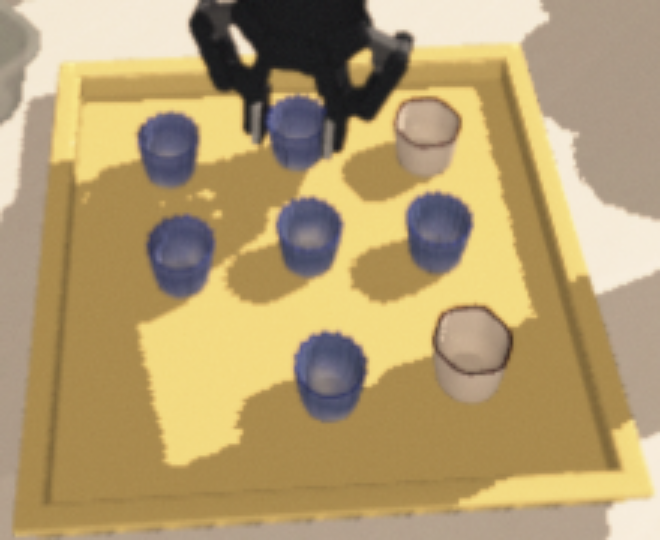

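Emit:
{"name": "arm_command", "arguments": {
  "plan": [
    [[-0.01,0,0,0,0,0,0.03],[-0.02,0,0,0,0,0,0.03],[-0.03,0,0,0,0,0,0.03],[-0.03,0,0,0,0,0,0.03],[-0.02,0,0,0,0,0,0.03],[0,0,0,0,0,0,0.03]]
  ]
}}

```text
t: 6.2
tool_pos: [0.5216, 0.2224, 0.138]
tool_rot: [1.412, 1.067, -1.371]
contact_force: [0.5, 0.2, 0.9]
opening: 0.0381
```

Run:
```python
from h import *
go(.521,-.087,.125); snap('side','s2'); im=cv2.imread('pics/s2.png')[240:480,220:440]; cv2.imwrite('pics/s2c.png',cv2.resize(im,None,fx=2.5,fy=2.5))
```

```text
t 6.20 pos [0.5216 0.2224 0.138 ] op 0.0381 F [0.5 0.2 0.9] | shift mm [ 11.   77.  299.8] rows 7.4 turn [ 0.4 -0.7 -1.3]
```

View pics/s2c.png

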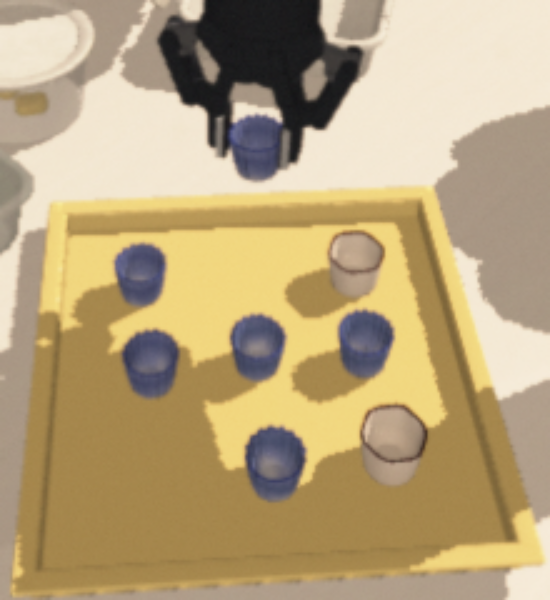

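Emit:
{"name": "arm_command", "arguments": {
  "plan": [
    [[0,0.01,0.0375,0,0,-0.3,0.03],[0,0.01,0.0375,0,-0.3,-0.4,0.03],[0,0.01,0.0375,0,-0.4,-0.5,0.03],[0,0.01,0.0375,0,0,0,0.03],[0,0.01,0.0375,0,0,0,0.03],[0,0.01,0.0375,0,0,0,0.03],[0,0.01,0.0375,0,0,0,0.03],[0,0.007,0.03,0,0,0,0.03],[0,0,0,0,0,0,0.03],[0,0,0,0,0,0,0.03]]
  ]
}}

```text
t: 7.08
tool_pos: [0.5148, -0.0906, 0.1221]
tool_rot: [1.383, 1.095, -1.404]
contact_force: [0.4, 0.2, 0.0]
opening: 0.0378
```

Run:
```python
from h import *
go(.521,-.087,.1)
for c in('top','side'):
    get_image(c)
    for d in mark_of(c,'blue_cup_1'):
        p=w(c,d['at'])
        if p[1]<.1 and p[2]>.03: print(c,d['conf'],p)
```

```text
t 7.08 pos [ 0.5148 -0.0906  0.1221] op 0.0378 F [0.4 0.2 0. ] | shift mm [22.   5.5 -5. ] rows 0.6 turn [0.7 0.1 1. ]
side 0.73 [ 0.5099 -0.0975  0.1126]
```

Emit:
{"name": "arm_command", "arguments": {
  "plan": [
    [[0.015,0.004,-0.006,0.3,0,0.5,0.03],[0.015,0.004,-0.006,0.4,0,0.5,0.03],[0,0,0,0,0,0,0.03],[0,0,0,0,0,0,0.03]]
  ]
}}

```text
t: 7.62
tool_pos: [0.5274, -0.0737, 0.0932]
tool_rot: [1.391, 1.077, -1.388]
contact_force: [0.6, -0.2, -0.2]
opening: 0.0383
```

Run:
```python
from h import *
go(.526,-.080,.022)
for c in('top','side'):
    get_image(c)
    for d in mark_of(c,'blue_cup_1'):
        p=w(c,d['at'])
        if p[1]<.1 and p[2]>.03: print(c,d['conf'],p)
```

```text
t 7.62 pos [ 0.5274 -0.0737  0.0932] op 0.0383 F [ 0.6 -0.2 -0.2] | shift mm [71.2 -0.1  6.4] rows 1.7 turn [ 0.7  0.  -0.2]
```

Emit:
{"name": "arm_command", "arguments": {
  "plan": [
    [[0.015,0,0.003,0.3,0,0,0.03],[0.02,0,0.003,0.4,0,0,0.03],[0.015,0,0,0,0,0,0.03],[0.008,0,0,0,0,0,0.03],[0,0,0,0,0,0,0.03],[0,0,0,0,0,0,0.03]]
  ]
}}

```text
t: 8.32
tool_pos: [0.5312, -0.0831, 0.041]
tool_rot: [1.406, 1.057, -1.389]
contact_force: [0.2, -0.1, -0.6]
opening: 0.0378
```

Run:
```python
from h import *
go(.526,-.080,.022)
```

```text
t 8.32 pos [ 0.5312 -0.0831  0.041 ] op 0.0378 F [ 0.2 -0.1 -0.6] | shift mm [18.9 -6.1 -1.7] rows 0.5 turn [-0.1  0.1 -1. ]
```

Emit:
{"name": "arm_command", "arguments": {
  "plan": [
    [[0.006,-0.003,-0.001,0,0,-0.5,0.03],[0.006,-0.003,0,0,0,-0.5,0.03],[0.005,0,0,0,0,0,0.03],[0,0,0,0,0,0,0.03],[0,0,0,0,0,0,0.03]]
  ]
}}

```text
t: 8.73
tool_pos: [0.5276, -0.081, 0.0258]
tool_rot: [1.401, 1.069, -1.399]
contact_force: [1.0, -0.4, 0.5]
opening: 0.0384
```

Run:
```python
from h import *
go(.526,-.080,.022)
```

```text
t 8.73 pos [ 0.5276 -0.081   0.0258] op 0.0384 F [ 1.  -0.4  0.5] | shift mm [ 3.8 -1.8 -0.6] rows 0.1 turn [-0.1  0.1 -0.2]
```

Emit:
{"name": "arm_command", "arguments": {
  "plan": [
    [[0.004,-0.0015,0,0,0,0,0.03],[0.002,0,0,0,0,0,0.03],[0,0,0,0,0,0,0.03]]
  ]
}}

```text
t: 8.98
tool_pos: [0.5265, -0.0807, 0.0198]
tool_rot: [1.401, 1.068, -1.398]
contact_force: [-0.1, -0.3, -1.1]
opening: 0.0382
```

Emit:
{"name": "arm_command", "arguments": {
  "plan": [
    [[0,0,0,0,0,0,0.056],[0,0,0,0,0,0,0.056],[0,0,0,0,0,0,0.056],[0,0,0,0,0,0,0.056],[-0.01,0,0,0,0,0,0.056],[-0.02,0,0,0,0,0,0.056],[-0.03,0,0,0,0,0,0.056],[-0.03,0,0,0,0,0,0.056],[-0.02,0,0,0,0,0,0.056],[0,0,0,0,0,0,0.056]]
  ]
}}

```text
t: 9.82
tool_pos: [0.525, -0.08, 0.1363]
tool_rot: [1.4, 1.07, -1.4]
contact_force: [1.0, -0.3, 0.8]
opening: 0.0557
```

Run:
```python
from h import *
cups(); go(.607,.23,.12); get_image('top'); marks('top',['packed_cup_1'])
```

```text
top [0.508 0.389] [0.609 0.232] [0.594 0.308] [0.443 0.297] [0.519 0.297]
side [0.516 0.295] [0.606 0.23 ] [0.444 0.294] [0.593 0.306] [ 0.521 -0.088] [0.51  0.382]
cup [0.5092 0.3857]
cup [0.6074 0.2305]
cup [0.5935 0.3072]
cup [0.4435 0.2955]
cup [0.5174 0.2964]
t 10.02 pos [ 0.5211 -0.0789  0.129 ] op 0.0562 F [-0.1  0.2 -0.9] | shift mm [   8.6    2.5 -320.6] rows 7.7 turn [-0.1  0.1  0.6]
top packed_cup_1 0.7 [ 0.4975 -0.1989 -0.0002]
top packed_cup_1 0.48 [ 0.5037 -0.1395  0.0046]
```

Emit:
{"name": "arm_command", "arguments": {
  "plan": [
    [[0,0,-0.02,0,0,0,0.058],[0,0,-0.038,0,0,0,0.058],[0,0,-0.038,0,0,0,0.058],[0,0,-0.038,0,0,0,0.058],[0,0,-0.038,0,0,0,0.058],[0,0,-0.038,0,0,0,0.058],[0,0,-0.038,0,0,0,0.058],[0,0,-0.038,0,0,0,0.058],[0,0,-0.02,0,0,0,0.058],[0,0,0,0,0,0,0.058],[0,0,0,0,0,0,0.058],[0,0,0,0,0,0,0.058]]
  ]
}}

```text
t: 11.12
tool_pos: [0.5931, 0.2279, 0.1042]
tool_rot: [1.376, 1.097, -1.443]
contact_force: [0.5, -0.4, -0.7]
opening: 0.0577
```

Run:
```python
from h import *
go(.6074,.231,.06)
```

```text
t 11.12 pos [0.5931 0.2279 0.1042] op 0.0577 F [ 0.5 -0.4 -0.7] | shift mm [43.5 14.8 -7.4] rows 1.1 turn [-0.4  0.8  2.5]
```

Emit:
{"name": "arm_command", "arguments": {
  "plan": [
    [[0.015,0.007,-0.0035,0,0.4,1.2,0.058],[0.015,0.007,-0.0035,0,0.4,1.3,0.058],[0.008,0,0,0,0,0,0.058],[0,0,0,0,0,0,0.058],[0,0,0,0,0,0,0.058],[0,0,0,0,0,0,0.058]]
  ]
}}

```text
t: 11.62
tool_pos: [0.6055, 0.2232, 0.0621]
tool_rot: [1.404, 1.065, -1.415]
contact_force: [-0.6, -0.8, -0.4]
opening: 0.058
```

Run:
```python
from h import *
go(.6074,.231,.014)
```

```text
t 11.62 pos [0.6055 0.2232 0.0621] op 0.0580 F [-0.6 -0.8 -0.4] | shift mm [48.1 -0.1 -8.3] rows 1.2 turn [-0.8  0.3  0.2]
```

Emit:
{"name": "arm_command", "arguments": {
  "plan": [
    [[0.01,0,-0.005,-0.4,0,0,0.058],[0.015,0,-0.004,-0.4,0.3,0,0.058],[0.012,0,0,0,0,0,0.058],[0.005,0,0,0,0,0,0.058],[0,0,0,0,0,0,0.058],[0,0,0,0,0,0,0.058]]
  ]
}}

```text
t: 12.12
tool_pos: [0.6101, 0.2321, 0.0205]
tool_rot: [1.403, 1.075, -1.398]
contact_force: [1.2, -0.0, 1.4]
opening: 0.0581
```

Run:
```python
from h import *
go(.6074,.231,.014)
```

```text
t 12.12 pos [0.6101 0.2321 0.0205] op 0.0581 F [ 1.2 -0.   1.4] | shift mm [ 6.5 -2.3  1.8] rows 0.2 turn [-0.  -0.2 -0.1]
```

Good position; small correction, then close and lift.

Emit:
{"name": "arm_command", "arguments": {
  "plan": [
    [[0.005,-0.002,0.002,0,0,0,0.058],[0,0,0,0,0,0,0.03],[0,0,0,0,0,0,0.03],[0,0,0,0,0,0,0.03],[0,0,0,0,0,0,0.03],[0,0,0,0,0,0,0.03]]
  ]
}}

```text
t: 12.62
tool_pos: [0.6088, 0.2309, 0.0175]
tool_rot: [1.405, 1.073, -1.394]
contact_force: [0.0, 0.0, 0.0]
opening: 0.0383
```

Run:
```python
from h import *
go(.6074,.231,.014)
```

```text
t 12.62 pos [0.6088 0.2309 0.0175] op 0.0383 F [0. 0. 0.] | shift mm [ 3.5 -1.4  0.3] rows 0.1 turn [-0.  -0.3 -0.2]
```

Emit:
{"name": "arm_command", "arguments": {
  "plan": [
    [[-0.01,0,0,0,0,0,0.03],[-0.02,0,0,0,0,0,0.03],[-0.03,0,0,0,0,0,0.03],[-0.03,0,0,0,0,0,0.03],[-0.01,0,0,0,0,0,0.03],[0,0,0,0,0,0,0.03],[0,0,0,0,0,0,0.03]]
  ]
}}

```text
t: 13.2
tool_pos: [0.6072, 0.2302, 0.1226]
tool_rot: [1.404, 1.074, -1.397]
contact_force: [-0.7, -0.5, -1.0]
opening: 0.0382
```

Run:
```python
from h import *
go(.447,-.068,.125)
```

```text
t 13.20 pos [0.6072 0.2302 0.1226] op 0.0382 F [-0.7 -0.5 -1. ] | shift mm [ -3.7 -77.3 329.6] rows 8.1 turn [-0.  -0.2 -0.1]
```

Emit:
{"name": "arm_command", "arguments": {
  "plan": [
    [[-0.001,-0.0045,0.02,0,0,0,0.03],[-0.001,-0.009,0.0375,0,0,0,0.03],[-0.001,-0.009,0.0375,0,0,0,0.03],[-0.001,-0.009,0.0375,0,0,0,0.03],[-0.001,-0.009,0.0375,0,0,0,0.03],[-0.001,-0.009,0.0375,0,0,0,0.03],[-0.001,-0.009,0.0375,0,0,0,0.03],[-0.001,-0.009,0.0375,0,0,0,0.03],[-0.001,-0.0095,0.03,0,0,0,0.03],[0,0,0.015,0,0,0,0.03],[0,0,0,0,0,0,0.03],[0,0,0,0,0,0,0.03],[0,0,0,0,0,0,0.03]]
  ]
}}

```text
t: 14.28
tool_pos: [0.4296, -0.0747, 0.1082]
tool_rot: [1.389, 1.099, -1.417]
contact_force: [-0.2, -0.0, -0.4]
opening: 0.0376
```

```bash
cat >> h.py <<'E'
def held():
    for c in('top','side'):
        get_image(c)
        for d in mark_of(c,'blue_cup_1'):
            p=w(c,d['at'])
            if p[2]>.03: print(c,d['conf'],p)
E
python3 - <<'E'
from h import *
go(.447,-.068,.08); held()
E
```

```text
t 14.28 pos [ 0.4296 -0.0747  0.1082] op 0.0376 F [-0.2 -0.  -0.4] | shift mm [ 27.8  15.9 -11. ] rows 0.8 turn [ 0.1 -0.   1.6]
side 0.53 [ 0.4259 -0.0781  0.1008]
```

Emit:
{"name": "arm_command", "arguments": {
  "plan": [
    [[0.01,0.008,-0.006,0,0,0.8,0.03],[0.01,0.008,-0.006,0,0,0.8,0.03],[0.005,0.001,0,0,0,0,0.03],[0,0,0,0,0,0,0.03],[0,0,0,0,0,0,0.03]]
  ]
}}

```text
t: 14.9
tool_pos: [0.4524, -0.0641, 0.0842]
tool_rot: [1.394, 1.077, -1.388]
contact_force: [-0.4, 0.2, -0.4]
opening: 0.038
```

Run:
```python
from h import *
go(.449,-.067,.025)
```

```text
t 14.90 pos [ 0.4524 -0.0641  0.0842] op 0.0380 F [-0.4  0.2 -0.4] | shift mm [59.2 -2.8  3.7] rows 1.4 turn [ 0.6 -0.  -0.2]
```

Emit:
{"name": "arm_command", "arguments": {
  "plan": [
    [[0.012,-0.003,0.002,0.3,0,0,0.03],[0.016,-0.002,0.001,0.3,0,0,0.03],[0.016,-0.001,0,0,0,0,0.03],[0.006,0,0,0,0,0,0.03],[0,0,0,0,0,0,0.03],[0,0,0,0,0,0,0.03]]
  ]
}}

```text
t: 15.4
tool_pos: [0.4457, -0.0664, 0.0327]
tool_rot: [1.402, 1.068, -1.395]
contact_force: [0.2, 0.6, -0.8]
opening: 0.0379
```

Run:
```python
from h import *
go(.449,-.067,.016)
```

```text
t 15.40 pos [ 0.4457 -0.0664  0.0327] op 0.0379 F [ 0.2  0.6 -0.8] | shift mm [16.7  3.3 -0.3] rows 0.4 turn [-0.   0.  -0.4]
```

Emit:
{"name": "arm_command", "arguments": {
  "plan": [
    [[0.007,0.002,0,0,0,0,0.03],[0.007,0.001,0,0,0,-0.3,0.03],[0.001,0,0,0,0,0,0.03],[0,0,0,0,0,0,0.03],[0,0,0,0,0,0,0.03]]
  ]
}}

```text
t: 15.82
tool_pos: [0.4508, -0.0681, 0.0185]
tool_rot: [1.402, 1.069, -1.397]
contact_force: [-0.1, -0.3, -0.3]
opening: 0.0378
```

Run:
```python
from h import *
go(.449,-.067,.0155)
```

```text
t 15.82 pos [ 0.4508 -0.0681  0.0185] op 0.0378 F [-0.1 -0.3 -0.3] | shift mm [ 3.  -2.  -0.6] rows 0.1 turn [-0.1  0.  -0.3]
```

Emit:
{"name": "arm_command", "arguments": {
  "plan": [
    [[0.0025,-0.001,0,0,0,0,0.03],[0,0,0,0,0,0,0.03],[0,0,0,0,0,0,0.056],[0,0,0,0,0,0,0.056],[0,0,0,0,0,0,0.056],[0,0,0,0,0,0,0.056],[-0.01,0,0,0,0,0,0.056],[-0.02,0,0,0,0,0,0.056],[-0.03,0,0,0,0,0,0.056],[-0.03,0,0,0,0,0,0.056],[-0.015,0,0,0,0,0,0.056],[0,0,0,0,0,0,0.056],[0,0,0,0,0,0,0.056]]
  ]
}}

```text
t: 16.9
tool_pos: [0.4491, -0.0675, 0.1294]
tool_rot: [1.402, 1.068, -1.396]
contact_force: [0.5, 0.5, -1.3]
opening: 0.0565
```

Run:
```python
from h import *
cups(); go(.5175,.2965,.12)
```

```text
top [0.521 0.298] [0.596 0.311] [0.509 0.391] [0.442 0.299] [ 0.505 -0.139]
side [0.516 0.297] [0.512 0.384] [0.592 0.303] [0.445 0.292] [ 0.446 -0.071] [ 0.521 -0.09 ]
cup [0.5187 0.2975]
cup [0.594 0.307]
cup [0.5104 0.3875]
cup [0.4436 0.2952]
t 17.10 pos [ 0.4476 -0.067   0.1266] op 0.0562 F [-0.5 -0.1 -1. ] | shift mm [   6.5  -26.8 -369.2] rows 8.9 turn [-0.   0.  -0.1]
```

Emit:
{"name": "arm_command", "arguments": {
  "plan": [
    [[-0.002,-0.001,-0.02,0,0,0,0.058],[-0.002,-0.002,-0.039,0,0,0,0.058],[-0.002,-0.002,-0.039,0,0,0,0.058],[-0.002,-0.002,-0.039,0,0,0,0.058],[-0.002,-0.002,-0.039,0,0,0,0.058],[-0.002,-0.002,-0.039,0,0,0,0.058],[-0.002,-0.002,-0.039,0,0,0,0.058],[-0.002,-0.002,-0.039,0,0,0,0.058],[0,-0.002,-0.039,0,0,0,0.058],[0,0,-0.025,0,0,0,0.058],[0,0,0,0,0,0,0.058],[0,0,0,0,0,0,0.058],[0,0,0,0,0,0,0.058]]
  ]
}}

```text
t: 18.18
tool_pos: [0.5159, 0.2963, 0.1176]
tool_rot: [1.377, 1.086, -1.436]
contact_force: [0.3, -0.5, -0.3]
opening: 0.058
```

Run:
```python
from h import *
go(.5185,.297,.06)
```

```text
t 18.18 pos [0.5159 0.2963 0.1176] op 0.0580 F [ 0.3 -0.5 -0.3] | shift mm [57.4  4.1 -2.3] rows 1.4 turn [-0.3  1.   1.8]
```

Emit:
{"name": "arm_command", "arguments": {
  "plan": [
    [[0.012,0,-0.004,0,0.5,0.9,0.058],[0.018,0,-0.004,0,0.5,0.9,0.058],[0.018,0,-0.002,0,0,0,0.058],[0.006,0,0,0,0,0,0.058],[0,0,0,0,0,0,0.058],[0,0,0,0,0,0,0.058],[0,0,0,0,0,0,0.058]]
  ]
}}

```text
t: 18.77
tool_pos: [0.516, 0.2971, 0.0589]
tool_rot: [1.404, 1.065, -1.415]
contact_force: [-0.0, 0.1, 0.2]
opening: 0.058
```

Run:
```python
from h import *
go(.5185,.297,.016)
```

```text
t 18.77 pos [0.516  0.2971 0.0589] op 0.0580 F [-0.   0.1  0.2] | shift mm [42.9  2.6 -0.8] rows 1.0 turn [-0.8  0.3  0.2]
```

Emit:
{"name": "arm_command", "arguments": {
  "plan": [
    [[0.01,0,-0.001,-0.4,0.2,0,0.058],[0.013,0,0,-0.4,0,0,0.058],[0.013,0,0,0,0,0,0.058],[0.005,0,0,0,0,0,0.058],[0,0,0,0,0,0,0.058],[0,0,0,0,0,0,0.058]]
  ]
}}

```text
t: 19.27
tool_pos: [0.5181, 0.2979, 0.0163]
tool_rot: [1.401, 1.074, -1.399]
contact_force: [-0.1, 0.2, -0.1]
opening: 0.0582
```

Run:
```python
from h import *
go(.5185,.297,.016)
```

```text
t 19.27 pos [0.5181 0.2979 0.0163] op 0.0582 F [-0.1  0.2 -0.1] | shift mm [0.3 0.6 0.7] rows 0.0 turn [-0.  -0.1  0. ]
```

Emit:
{"name": "arm_command", "arguments": {
  "plan": [
    [[0,0,0,0,0,0,0.03],[0,0,0,0,0,0,0.03],[0,0,0,0,0,0,0.03],[0,0,0,0,0,0,0.03],[0,0,0,0,0,0,0.03],[0,0,0,0,0,0,0.03]]
  ]
}}

```text
t: 19.77
tool_pos: [0.5187, 0.2985, 0.0173]
tool_rot: [1.401, 1.074, -1.397]
contact_force: [-0.3, -0.2, -0.3]
opening: 0.0375
```

Emit:
{"name": "arm_command", "arguments": {
  "plan": [
    [[-0.01,0,0,0,0,0,0.03],[-0.02,0,0,0,0,0,0.03],[-0.03,0,0,0,0,0,0.03],[-0.03,0,0,0,0,0,0.03],[-0.015,0,0,0,0,0,0.03],[0,0,0,0,0,0,0.03],[0,0,0,0,0,0,0.03],[0,0,0,0,0,0,0.03]]
  ]
}}

```text
t: 20.43
tool_pos: [0.5176, 0.2979, 0.1294]
tool_rot: [1.401, 1.074, -1.398]
contact_force: [0.6, 0.5, -1.1]
opening: 0.038
```

Run:
```python
from h import *
go(.433,-.1235,.12)
```

```text
t 20.43 pos [0.5176 0.2979 0.1294] op 0.0380 F [ 0.6  0.5 -1.1] | shift mm [  8.8  27.3 429. ] rows 10.3 turn [ 0.  -0.1 -0. ]
```

Emit:
{"name": "arm_command", "arguments": {
  "plan": [
    [[-0.001,0.002,0.02,0,0,0,0.03],[-0.001,0.004,0.039,0,0,0,0.03],[-0.001,0.004,0.039,0,0,0,0.03],[-0.001,0.004,0.039,0,0,0,0.03],[-0.001,0.004,0.039,0,0,0,0.03],[-0.001,0.004,0.039,0,0,0,0.03],[-0.001,0.004,0.039,0,0,0,0.03],[-0.001,0.004,0.039,0,0,0,0.03],[-0.001,0.004,0.039,0,0,0,0.03],[-0.001,0.004,0.039,0,0,0,0.03],[0,0.002,0.03,0,0,0,0.03],[0,0,0.015,0,0,0,0.03],[0,0,0,0,0,0,0.03],[0,0,0,0,0,0,0.03],[0,0,0,0,0,0,0.03]]
  ]
}}

```text
t: 21.68
tool_pos: [0.4323, -0.129, 0.1159]
tool_rot: [1.383, 1.103, -1.423]
contact_force: [0.5, 0.0, -0.6]
opening: 0.0376
```

Run:
```python
from h import *
go(.433,-.1235,.08); held()
```

```text
t 21.68 pos [ 0.4323 -0.129   0.1159] op 0.0376 F [ 0.5  0.  -0.6] | shift mm [35.9  0.5 -5.6] rows 0.9 turn [0.2 0.1 2. ]
side 0.75 [ 0.4292 -0.1307  0.1038]
side 0.55 [ 0.5718 -0.1643  0.0612]
```

Emit:
{"name": "arm_command", "arguments": {
  "plan": [
    [[0.01,0.001,-0.003,0,0,1,0.03],[0.012,0.001,-0.003,0,0,1,0.03],[0.01,0,0,0,0,0,0.03],[0,0,0,0,0,0,0.03],[0,0,0,0,0,0,0.03],[0,0,0,0,0,0,0.03]]
  ]
}}

```text
t: 22.38
tool_pos: [0.4384, -0.1198, 0.0849]
tool_rot: [1.39, 1.075, -1.387]
contact_force: [0.5, 0.3, -1.0]
opening: 0.0377
```

Run:
```python
from h import *
go(.434,-.123,.0155)
```

```text
t 22.38 pos [ 0.4384 -0.1198  0.0849] op 0.0377 F [ 0.5  0.3 -1. ] | shift mm [69.4 -3.8  4. ] rows 1.7 turn [ 0.8  0.1 -0.3]
```

Emit:
{"name": "arm_command", "arguments": {
  "plan": [
    [[0.012,-0.002,0.003,0.4,0,0,0.03],[0.017,-0.002,0.001,0.4,0,0,0.03],[0.017,0,0,0,0,0,0.03],[0.008,0,0,0,0,0,0.03],[0,0,0,0,0,0,0.03],[0,0,0,0,0,0,0.03]]
  ]
}}

```text
t: 22.88
tool_pos: [0.4356, -0.125, 0.0301]
tool_rot: [1.401, 1.061, -1.396]
contact_force: [-0.1, -0.3, -0.7]
opening: 0.0378
```

Run:
```python
from h import *
go(.434,-.123,.0155)
```

```text
t 22.88 pos [ 0.4356 -0.125   0.0301] op 0.0378 F [-0.1 -0.3 -0.7] | shift mm [14.6 -2.2 -1.5] rows 0.4 turn [-0.1  0.2 -0.6]
```

Emit:
{"name": "arm_command", "arguments": {
  "plan": [
    [[0.006,-0.001,-0.001,0,0,-0.3,0.03],[0.006,-0.001,0,0,0,-0.3,0.03],[0.002,0,0,0,0,0,0.03],[0,0,0,0,0,0,0.03],[0,0,0,0,0,0,0.03]]
  ]
}}

```text
t: 23.3
tool_pos: [0.4356, -0.1244, 0.0169]
tool_rot: [1.398, 1.067, -1.402]
contact_force: [-0.0, -0.3, -0.3]
opening: 0.0378
```

Run:
```python
from h import *
go(.434,-.123,.0155)
```

```text
t 23.30 pos [ 0.4356 -0.1244  0.0169] op 0.0378 F [-0.  -0.3 -0.3] | shift mm [ 1.4 -1.9 -0.9] rows 0.1 turn [-0.1  0.3 -0.2]
```

Emit:
{"name": "arm_command", "arguments": {
  "plan": [
    [[0.001,-0.001,0,0,0,0,0.03],[0,0,0,0,0,0,0.03],[0,0,0,0,0,0,0.054],[0,0,0,0,0,0,0.054],[0,0,0,0,0,0,0.054],[0,0,0,0,0,0,0.054],[-0.01,0,0,0,0,0,0.054],[-0.02,0,0,0,0,0,0.054],[-0.03,0,0,0,0,0,0.054],[-0.03,0,0,0,0,0,0.054],[-0.015,0,0,0,0,0,0.054],[0,0,0,0,0,0,0.054],[0,0,0,0,0,0,0.054]]
  ]
}}

```text
t: 24.38
tool_pos: [0.4346, -0.1235, 0.1299]
tool_rot: [1.398, 1.065, -1.4]
contact_force: [-0.4, 0.0, 0.3]
opening: 0.0541
```

Run:
```python
from h import *
cups(); go(.594,.307,.12)
```

```text
top [0.596 0.309] [0.43  0.376] [0.509 0.39 ] [0.443 0.3  ] [ 0.45  -0.066] [ 0.526 -0.082]
side [0.514 0.383] [0.595 0.305] [0.445 0.291] [ 0.571 -0.167] [ 0.521 -0.087] [ 0.429 -0.126] [ 0.447 -0.069] [ 0.633 -0.174]
cup [0.5956 0.3072]
cup [0.5114 0.3863]
cup [0.444  0.2958]
cup [ 0.4486 -0.0676]
cup [ 0.5231 -0.0842]
t 24.58 pos [ 0.4332 -0.1228  0.1272] op 0.0539 F [-0.6  1.  -1.4] | shift mm [   5.2   43.1 -457. ] rows 11.0 turn [-0.1  0.2  0. ]
```

Emit:
{"name": "arm_command", "arguments": {
  "plan": [
    [[-0.002,0.0025,-0.02,0,0,0,0.058],[-0.002,0.005,-0.04,0,0,0,0.058],[-0.002,0.005,-0.04,0,0,0,0.058],[-0.002,0.005,-0.04,0,0,0,0.058],[-0.002,0.005,-0.04,0,0,0,0.058],[-0.002,0.005,-0.04,0,0,0,0.058],[-0.002,0.005,-0.04,0,0,0,0.058],[-0.002,0.005,-0.04,0,0,0,0.058],[-0.002,0.005,-0.04,0,0,0,0.058],[-0.002,0.005,-0.04,0,0,0,0.058],[0,0.005,-0.04,0,0,0,0.058],[0,0.002,-0.025,0,0,0,0.058],[0,0,0,0,0,0,0.058],[0,0,0,0,0,0,0.058],[0,0,0,0,0,0,0.058]]
  ]
}}

```text
t: 25.83
tool_pos: [0.5959, 0.3096, 0.1126]
tool_rot: [1.371, 1.089, -1.446]
contact_force: [-0.1, 0.2, 0.0]
opening: 0.0578
```

Run:
```python
from h import *
go(.595,.307,.06)
```

```text
t 25.83 pos [0.5959 0.3096 0.1126] op 0.0578 F [-0.1  0.2  0. ] | shift mm [52.6  1.9  1.6] rows 1.3 turn [-0.4  1.3  2.3]
```

Emit:
{"name": "arm_command", "arguments": {
  "plan": [
    [[0.012,0,-0.002,0,0.7,1.1,0.058],[0.018,0,-0.002,0,0.6,1.1,0.058],[0.018,0,-0.001,0,0,0,0.058],[0.004,0,0,0,0,0,0.058],[0,0,0,0,0,0,0.058],[0,0,0,0,0,0,0.058],[0,0,0,0,0,0,0.058]]
  ]
}}

```text
t: 26.42
tool_pos: [0.5935, 0.3046, 0.0565]
tool_rot: [1.405, 1.066, -1.417]
contact_force: [0.1, -0.2, 0.0]
opening: 0.0579
```

Run:
```python
from h import *
go(.595,.307,.016)
```

```text
t 26.42 pos [0.5935 0.3046 0.0565] op 0.0579 F [ 0.1 -0.2  0. ] | shift mm [40.5  1.  -2.9] rows 1.0 turn [-0.9  0.3  0.3]
```

Emit:
{"name": "arm_command", "arguments": {
  "plan": [
    [[0.01,0,-0.002,-0.4,0.2,0,0.058],[0.013,0,-0.001,-0.4,0,0,0.058],[0.012,0,0,0,0,0,0.058],[0.004,0,0,0,0,0,0.058],[0,0,0,0,0,0,0.058],[0,0,0,0,0,0,0.058]]
  ]
}}

```text
t: 26.92
tool_pos: [0.5963, 0.3077, 0.0164]
tool_rot: [1.401, 1.075, -1.4]
contact_force: [-0.3, 0.3, 0.1]
opening: 0.0581
```

Run:
```python
from h import *
go(.595,.307,.016)
```

```text
t 26.92 pos [0.5963 0.3077 0.0164] op 0.0581 F [-0.3  0.3  0.1] | shift mm [ 0.4 -1.   1. ] rows 0.0 turn [-0.1 -0.1  0.1]
```

Emit:
{"name": "arm_command", "arguments": {
  "plan": [
    [[0,0,0,0,0,0,0.03],[0,0,0,0,0,0,0.03],[0,0,0,0,0,0,0.03],[0,0,0,0,0,0,0.03],[0,0,0,0,0,0,0.03],[0,0,0,0,0,0,0.03]]
  ]
}}

```text
t: 27.42
tool_pos: [0.5967, 0.3083, 0.0173]
tool_rot: [1.402, 1.075, -1.399]
contact_force: [-0.2, 0.3, -1.2]
opening: 0.038
```

Emit:
{"name": "arm_command", "arguments": {
  "plan": [
    [[-0.01,0,0,0,0,0,0.03],[-0.02,0,0,0,0,0,0.03],[-0.03,0,0,0,0,0,0.03],[-0.03,0,0,0,0,0,0.03],[-0.015,0,0,0,0,0,0.03],[0,0,0,0,0,0,0.03],[0,0,0,0,0,0,0.03],[0,0,0,0,0,0,0.03]]
  ]
}}

```text
t: 28.08
tool_pos: [0.596, 0.3076, 0.1294]
tool_rot: [1.401, 1.075, -1.4]
contact_force: [0.3, -1.4, -0.8]
opening: 0.0383
```

Run:
```python
from h import *
go(.42,-.179,.12)
```

```text
t 28.08 pos [0.596  0.3076 0.1294] op 0.0383 F [ 0.3 -1.4 -0.8] | shift mm [  8.6 -43.6 515.7] rows 12.4 turn [-0.1 -0.1  0. ]
```

Emit:
{"name": "arm_command", "arguments": {
  "plan": [
    [[-0.001,-0.001,0.02,0,0,0,0.03],[-0.001,-0.0022,0.039,0,0,0,0.03],[-0.001,-0.0022,0.039,0,0,0,0.03],[-0.001,-0.0022,0.039,0,0,0,0.03],[-0.001,-0.0022,0.039,0,0,0,0.03],[-0.001,-0.0022,0.039,0,0,0,0.03],[-0.001,-0.0022,0.039,0,0,0,0.03],[-0.001,-0.0022,0.039,0,0,0,0.03],[-0.001,-0.0022,0.039,0,0,0,0.03],[-0.001,-0.0022,0.039,0,0,0,0.03],[0,-0.0022,0.039,0,0,0,0.03],[0,-0.0022,0.039,0,0,0,0.03],[0,-0.0022,0.033,0,0,0,0.03],[0,0,0.015,0,0,0,0.03],[0,0,0,0,0,0,0.03],[0,0,0,0,0,0,0.03],[0,0,0,0,0,0,0.03]]
  ]
}}

```text
t: 29.5
tool_pos: [0.4184, -0.1813, 0.1128]
tool_rot: [1.382, 1.108, -1.426]
contact_force: [0.6, -0.1, -0.8]
opening: 0.0378
```

Run:
```python
from h import *
go(.421,-.178,.08); held()
```

```text
t 29.50 pos [ 0.4184 -0.1813  0.1128] op 0.0378 F [ 0.6 -0.1 -0.8] | shift mm [32.7  2.9 -3.9] rows 0.8 turn [0.1 0.1 2.3]
side 0.62 [ 0.4165 -0.1831  0.1025]
```

Emit:
{"name": "arm_command", "arguments": {
  "plan": [
    [[0.01,0,-0.002,0,0,1.1,0.03],[0.01,0,-0.002,0,0,1.2,0.03],[0.008,0,0,0,0,0,0.03],[0,0,0,0,0,0,0.03],[0,0,0,0,0,0,0.03],[0,0,0,0,0,0,0.03]]
  ]
}}

```text
t: 30.2
tool_pos: [0.4224, -0.1737, 0.086]
tool_rot: [1.391, 1.075, -1.388]
contact_force: [0.5, -0.0, -0.7]
opening: 0.0385
```

Run:
```python
from h import *
go(.421,-.178,.0155)
```

```text
t 30.20 pos [ 0.4224 -0.1737  0.086 ] op 0.0385 F [ 0.5 -0.  -0.7] | shift mm [70.5 -0.7  4.4] rows 1.7 turn [ 0.7  0.1 -0.3]
```

Emit:
{"name": "arm_command", "arguments": {
  "plan": [
    [[0.012,0,0.003,0.4,0,0,0.03],[0.017,0,0.0005,0.4,0,0,0.03],[0.017,0,0,0,0,0,0.03],[0.008,0,0,0,0,0,0.03],[0,0,0,0,0,0,0.03],[0,0,0,0,0,0,0.03]]
  ]
}}

```text
t: 30.7
tool_pos: [0.4243, -0.1797, 0.0309]
tool_rot: [1.402, 1.061, -1.397]
contact_force: [-0.5, -0.1, 0.1]
opening: 0.0384
```

Run:
```python
from h import *
go(.421,-.178,.0155)
```

```text
t 30.70 pos [ 0.4243 -0.1797  0.0309] op 0.0384 F [-0.5 -0.1  0.1] | shift mm [15.3 -3.7 -0.8] rows 0.4 turn [-0.2  0.2 -0.6]
```

Emit:
{"name": "arm_command", "arguments": {
  "plan": [
    [[0.006,-0.002,-0.0005,0,0,-0.3,0.03],[0.006,-0.001,0,0,0,-0.3,0.03],[0.002,0,0,0,0,0,0.03],[0.001,0,0,0,0,0,0.03],[0,0,0,0,0,0,0.03]]
  ]
}}

```text
t: 31.12
tool_pos: [0.4229, -0.1795, 0.0166]
tool_rot: [1.398, 1.067, -1.403]
contact_force: [0.9, 0.0, -0.0]
opening: 0.0388
```

Emit:
{"name": "arm_command", "arguments": {
  "plan": [
    [[0,0,0,0,0,0,0.03],[0,0,0,0,0,0,0.054],[0,0,0,0,0,0,0.054],[0,0,0,0,0,0,0.054],[0,0,0,0,0,0,0.054],[-0.01,0,0,0,0,0,0.054],[-0.02,0,0,0,0,0,0.054],[-0.03,0,0,0,0,0,0.054],[-0.03,0,0,0,0,0,0.054],[-0.03,0,0,0,0,0,0.054],[-0.03,0,0,0,0,0,0.054],[-0.03,0,0,0,0,0,0.054],[-0.03,0,0,0,0,0,0.054],[-0.02,0,0,0,0,0,0.054],[0,0,0,0,0,0,0.054],[0,0,0,0,0,0,0.054],[0,0,0,0,0,0,0.054]]
  ]
}}

```text
t: 32.53
tool_pos: [0.4215, -0.1772, 0.2669]
tool_rot: [1.399, 1.06, -1.399]
contact_force: [-0.2, 0.4, -0.3]
opening: 0.0537
```

Run:
```python
from h import *
cups(); go(.69,-.03,.3); a=snap('top','t3'); b=cv2.imread('pics/t3.png')[140:330,130:500]; cv2.imwrite('pics/t3c.png',cv2.resize(b,None,fx=2.1,fy=2.1))
for c in('top','side'): marks(c,['lid_front_edge','timer','round_tub'])
```

```text
top [ 0.45  -0.064] [ 0.437 -0.127] [0.511 0.391] [ 0.521 -0.083] [0.465 0.253]
side [0.468 0.25 ] [ 0.45  -0.069] [ 0.422 -0.184] [ 0.433 -0.124] [0.51  0.385] [ 0.52  -0.091]
cup [ 0.4498 -0.0667]
cup [ 0.4348 -0.1255]
cup [0.5105 0.3882]
cup [ 0.5205 -0.0867]
cup [0.4666 0.2515]
t 32.73 pos [ 0.4207 -0.1767  0.2645] op 0.0542 F [-0.3 -0.3 -0.2] | shift mm [ -35.7  221.7 -211.8] rows 7.4 turn [-0.2  0.3 -0.3]
top lid_front_edge 0.61 [ 0.6331 -0.1734  0.2515]
top timer 0.72 [ 0.4971 -0.1977  0.0009]
top timer 0.68 [0.4316 0.3763 0.0037]
top round_tub 0.68 [ 0.7273  0.0086 -0.0015]
side lid_front_edge 0.83 [ 0.6342 -0.175   0.2569]
side lid_front_edge 0.41 [ 0.6444 -0.2498  0.004 ]
side timer 0.47 [ 0.6431 -0.2487  0.0021]
side timer 0.47 [ 0.5724 -0.1648  0.0583]
side timer 0.39 [ 0.6133 -0.1745  0.1636]
side round_tub 0.82 [0.7269 0.0045 0.002 ]
```

View pics/t3c.png

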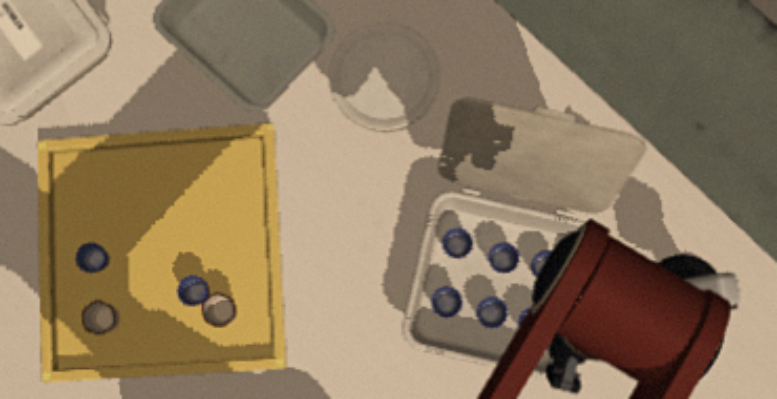

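Emit:
{"name": "arm_command", "arguments": {
  "plan": [
    [[-0.02,0,0,0,0,0,0],[-0.03,0.01,-0.003,0,0,0,0],[-0.005,0.025,-0.005,0,0,0,0],[-0.002,0.03,-0.006,0,0,0,0],[-0.002,0.03,-0.007,0,0,0,0],[-0.002,0.03,-0.007,0,0,0,0],[-0.002,0.03,-0.007,0,0,0,0],[-0.002,0.03,-0.007,0,0,0,0],[-0.002,0.03,-0.007,0,0,0,0],[-0.002,0.025,-0.006,0,0,0,0],[0,0.01,0,0,0,0,0],[0,0,0,0,0,0,0],[0,0,0,0,0,0,0]]
  ]
}}

```text
t: 34.17
tool_pos: [0.6892, -0.1891, 0.3352]
tool_rot: [1.399, 1.063, -1.402]
contact_force: [0.0, -0.4, 0.4]
opening: -0.0001
```

Run:
```python
from h import *
go(.678,-.189,.205)
```

```text
t 34.17 pos [ 0.6892 -0.1891  0.3352] op -0.0001 F [ 0.  -0.4  0.4] | shift mm [130.2 -11.5   2. ] rows 3.1 turn [-0.2  0.4 -0.3]
```

Emit:
{"name": "arm_command", "arguments": {
  "plan": [
    [[0.02,0,0,0,0,0,0],[0.03,0,0,0,0,0,0],[0.03,0,0,0,0,0,0],[0.03,0,0,0,0,0,0],[0.01,0,0,0,0,0,0],[0,0,0,0,0,0,0],[0,0,0,0,0,0,0]]
  ]
}}

```text
t: 34.75
tool_pos: [0.6858, -0.1906, 0.216]
tool_rot: [1.401, 1.057, -1.401]
contact_force: [-0.4, 0.7, 0.2]
opening: 0.0002
```

Run:
```python
from h import *
go(.57,-.16,.21)
```

```text
t 34.75 pos [ 0.6858 -0.1906  0.216 ] op 0.0002 F [-0.4  0.7  0.2] | shift mm [   4.8 -119.8    1.1] rows 2.9 turn [-0.3  0.4 -0.6]
```

Emit:
{"name": "arm_command", "arguments": {
  "plan": [
    [[0,-0.012,0,0,0,0,0],[0,-0.012,0,0,0,0,0],[0,-0.012,0,0,0,0,0],[0,-0.012,0,0,0,0,0],[0,-0.012,0,0,0,0,0],[0,-0.012,0,0,0,0,0],[0,-0.012,0,0,0,0,0],[0,-0.012,0,0,0,0,0],[0,-0.012,0,0,0,0,0],[0,-0.008,0,0,0,0,0],[0,0,0,0,0,0,0]]
  ]
}}

```text
t: 35.67
tool_pos: [0.5776, -0.1631, 0.2451]
tool_rot: [1.412, 1.016, -1.373]
contact_force: [-0.0, 0.2, 0.5]
opening: -0.0001
```

Run:
```python
from h import *
go(.57,-.16,.21); get_image('side'); marks('side',['lid_front_edge','box_label'])
```

```text
t 35.67 pos [ 0.5776 -0.1631  0.2451] op -0.0001 F [-0.   0.2  0.5] | shift mm [ 34.6 -10.   -1.4] rows 0.9 turn [-0.4  0.8 -3.1]
side lid_front_edge 0.7 [ 0.5597 -0.1553  0.2656]
side box_label 0.89 [ 0.5721 -0.1635  0.1677]
side box_label 0.75 [ 0.4631 -0.1343  0.0017]
```

Emit:
{"name": "arm_command", "arguments": {
  "plan": [
    [[0.004,-0.01,0,0,0,-0.8,0],[0.004,-0.012,0,0,0,-0.8,0],[0.004,-0.012,0,0,0,-0.8,0],[0.004,-0.012,0,0,0,-0.8,0],[0.002,-0.012,0,0,0,0,0],[0,-0.01,0,0,0,0,0],[0,0,0,0,0,0,0],[0,0,0,0,0,0,0]]
  ]
}}

```text
t: 36.48
tool_pos: [0.5057, -0.1434, 0.2187]
tool_rot: [1.388, 1.077, -1.424]
contact_force: [-0.8, 0.9, 0.2]
opening: -0.0001
```

Run:
```python
from h import *
go(.57,-.16,.21); get_image('side'); marks('side',['lid_front_edge','box_label'])
```

```text
t 36.48 pos [ 0.5057 -0.1434  0.2187] op -0.0001 F [-0.8  0.9  0.2] | shift mm [ 7.5 66.6 -1.2] rows 1.6 turn [-0.4  0.7  1. ]
side lid_front_edge 0.7 [ 0.4688 -0.134   0.2307]
side lid_front_edge 0.17 [0.4682 0.2478 0.002 ]
side box_label 0.62 [ 0.5244 -0.1498  0.1553]
side box_label 0.6 [ 0.5733 -0.1655  0.0607]
side box_label 0.48 [ 0.4679 -0.1319  0.2337]
```

Emit:
{"name": "arm_command", "arguments": {
  "plan": [
    [[-0.02,0,0,0,0,0,0],[-0.03,0,0,0,0,0,0.03],[-0.02,0,0.01,-5,0.3,0.5,0.07],[0,0,0.03,-5,0.3,0.5,0.07],[0,0,0.035,-5,0,0,0.07],[0,0,0.035,-5,0,0,0.07],[0,0,0.035,-5,0,0,0.07],[0,0,0.03,0,0,0,0.07],[0,0,0,0,0,0,0.07],[0,0,0,0,0,0,0.07],[0,0,0,0,0,0,0.07]]
  ]
}}

```text
t: 37.55
tool_pos: [0.51, -0.3257, 0.2938]
tool_rot: [1.065, 1.291, -1.065]
contact_force: [0.5, 0.8, -0.8]
opening: 0.0705
```

Run:
```python
from h import *
go(.453,-.376,.18,10)
for i in range(2):
  for c in('top','side'):
    snap(c,f'{c}5_{i}'); marks(c,['scanner','scan_window','charging_pad'])
marks('side',['box_label','lid_front_edge'])
for c in('top','side'):
    for d in cut_out(c,'scanner')[:1]: ys,xs=np.nonzero(d['mask']); print(c,d['conf'],xs.min(),xs.max(),ys.min(),ys.max())
a=cv2.imread('pics/side5_1.png')[130:270,220:420]; b=cv2.imread('pics/top5_1.png')[200:340,300:500]
cv2.imwrite('pics/c5.png',cv2.resize(np.hstack([a,b]),None,fx=2,fy=2))
```

```text
t 37.55 pos [ 0.51   -0.3257  0.2938] op 0.0705 F [ 0.5  0.8 -0.8] | shift mm [113.8 -65.8  38.1] rows 3.3 turn [ 1.1  0.1 -0.1]
top charging_pad 0.7 [ 0.4553 -0.3776 -0.0047]
side scanner 0.98 [ 0.4505 -0.3769  0.007 ]
side scan_window 0.97 [ 0.4427 -0.3511  0.0947]
side charging_pad 0.76 [ 0.4533 -0.3814  0.0013]
top scanner 0.54 [ 0.3703 -0.1078  0.0668]
top scan_window 0.49 [0.5077 0.3894 0.0029]
top scan_window 0.35 [0.4304 0.3736 0.0043]
top charging_pad 0.51 [ 0.4567 -0.3749 -0.0046]
side scanner 0.77 [ 0.4507 -0.3764  0.006 ]
side scanner 0.65 [0.5104 0.3852 0.0058]
side scan_window 0.72 [ 0.4454 -0.3523  0.094 ]
side charging_pad 0.72 [ 0.4543 -0.3782 -0.0001]
side box_label 0.72 [ 0.4668 -0.1355  0.075 ]
side lid_front_edge 0.6 [ 0.3722 -0.1102  0.0676]
side lid_front_edge 0.35 [0.7248 0.0037 0.0003]
side 0.78 329 349 156 204
```

View pics/c5.png

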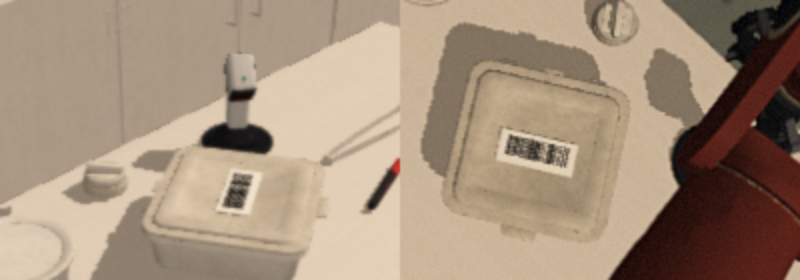

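```bash
cat >> h.py <<'E'
def ray(c,u,v,z):
    k=calibration(c); K=np.array([[k['fx'],0,k['cx']],[0,k['fy'],k['cy']],[0,0,1.]])
    n=cv2.undistortPoints(np.array([[[u,v]]],float),K,np.array([k['k1'],0,0,0.]))[0,0]
    T=np.array(k['cam_to_world']); d=T[:3,:3]@np.r_[n,1]; return T[:3,3]+d*(z-T[2,3])/d[2]
def cen(c,thing,z):
    for d in cut_out(c,thing)[:2]:
        m=cv2.moments(d['mask'].astype(np.uint8),True); print(c,thing,d['conf'],m['m00'],ray(c,m['m10']/m['m00'],m['m01']/m['m00'],z))
E
python3 - <<'E'
from h import *
print(ray('top',368.5,276,.069), ray('side',220+240/2,130+193/2,.069))
cen('side','charging_pad',.008)
i=cv2.imread('pics/top0.png')[240:320,420:500]; j=cv2.imread('pics/side0.png')[140:220,300:380]
cv2.imwrite('pics/sc.png',cv2.resize(np.hstack([i,j]),None,fx=5,fy=5,interpolation=cv2.INTER_CUBIC))
go(.454,-.376,.18,13)
E
```

```text
[ 0.4662 -0.1341  0.069 ] [ 0.4639 -0.1311  0.069 ]
side charging_pad 0.66 147.0 [ 0.4466 -0.3733  0.008 ]
t 38.60 pos [ 0.5098 -0.3254  0.2941] op 0.0699 F [-0.5  0.5 -0.4] | shift mm [114.1 -64.8  38.6] rows 3.3 turn [-1.9  0.2 -0.1]
```

View pics/sc.png

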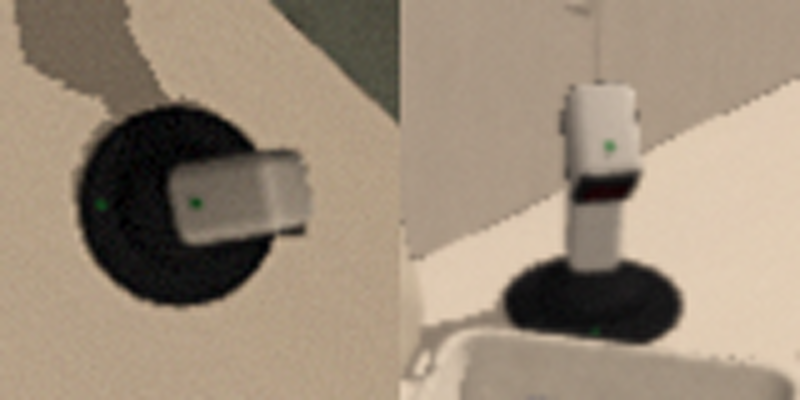

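Run:
```python
from h import *
print('pad',ray('top',420+180/5,240+205/5,.008)); 
a,b=ray('top',420+35,240+33,.14),ray('top',420+37,240+49,.14); print('front corners',a,b,np.linalg.norm(a-b),(a+b)/2)
a,b=ray('top',420+59.6,240+30,.13),ray('top',420+60.8,240+46.5,.13); print('rear',a,b,np.linalg.norm(a-b),(a+b)/2)
print('side pad',ray('side',300+195/5,140+300/5,.012))
go(.456,-.376,.18,8)
```

```text
pad [ 0.4528 -0.3774  0.008 ]
front corners [ 0.4663 -0.3361  0.14  ] [ 0.4277 -0.3391  0.14  ] 0.03862869713597962 [ 0.447  -0.3376  0.14  ]
rear [ 0.4732 -0.4004  0.13  ] [ 0.433  -0.4012  0.13  ] 0.040217967133118634 [ 0.4531 -0.4008  0.13  ]
side pad [ 0.4504 -0.3654  0.012 ]
t 38.60 pos [ 0.5098 -0.3254  0.2941] op 0.0699 F [-0.5  0.5 -0.4] | shift mm [114.1 -62.8  38.9] rows 3.3 turn [ 3.1  0.2 -0.1]
```

Emit:
{"name": "arm_command", "arguments": {
  "plan": [
    [[0.01,-0.02,0.012,2,0,0,0.07],[0.02,-0.02,0.012,2,0,0,0.07],[0.025,-0.02,0.012,0.6,0,0,0.07],[0.025,-0.002,0.002,0,0,0,0.07],[0.015,0,0,0,0,0,0.07],[0,0,0,0,0,0,0.07],[0,0,0,0,0,0,0.07],[0,0,0,0,0,0,0.07]]
  ]
}}

```text
t: 39.27
tool_pos: [0.4541, -0.3758, 0.1989]
tool_rot: [1.126, 1.25, -1.125]
contact_force: [0.2, 0.2, -0.3]
opening: 0.0701
```

Run:
```python
from h import *
go(.451,-.374,.09,6.5)
```

```text
t 39.27 pos [ 0.4541 -0.3758  0.1989] op 0.0701 F [ 0.2  0.2 -0.3] | shift mm [108.8  -3.6  -2.9] rows 2.6 turn [-0.2  0.4 -0.4]
```

Emit:
{"name": "arm_command", "arguments": {
  "plan": [
    [[0.01,-0.002,-0.002,0,0.2,-0.2,0.07],[0.02,-0.001,-0.001,0,0.2,-0.2,0.07],[0.02,0,0,0,0,0,0.07],[0.02,0,0,0,0,0,0.07],[0.02,0,0,0,0,0,0.07],[0.015,0,0,0,0,0,0.07],[0,0,0,0,0,0,0.07],[0,0,0,0,0,0,0.07]]
  ]
}}

```text
t: 39.93
tool_pos: [0.4581, -0.3766, 0.1003]
tool_rot: [1.119, 1.242, -1.122]
contact_force: [0.3, -0.6, -0.2]
opening: 0.0702
```

Run:
```python
from h import *
go(.451,-.374,.09,6.5); snap('side','s6'); cv2.imwrite('pics/s6c.png',cv2.resize(cv2.imread('pics/s6.png')[100:250,260:440],None,fx=3,fy=3))
```

```text
t 39.93 pos [ 0.4581 -0.3766  0.1003] op 0.0702 F [ 0.3 -0.6 -0.2] | shift mm [10.1 -6.8 -3.6] rows 0.3 turn [ 0.1  0.9 -0.6]
```

View pics/s6c.png

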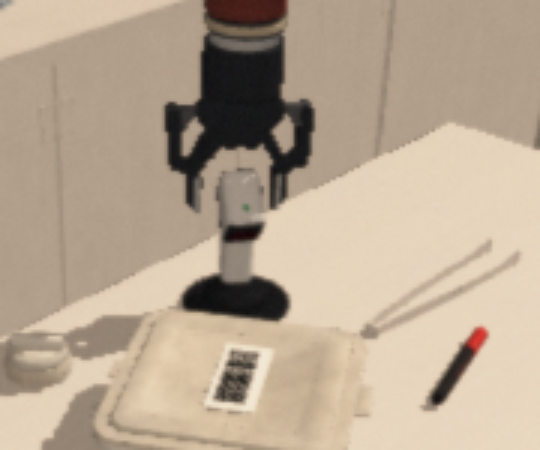

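Emit:
{"name": "arm_command", "arguments": {
  "plan": [
    [[0.004,-0.003,-0.002,0,0.4,-0.3,0.07],[0.004,-0.003,-0.001,0,0.4,-0.3,0.07],[0,0,0,0,0,0,0.07],[0,0,0,0,0,0,0.07],[0,0,0,0,0,0,0.03],[0,0,0,0,0,0,0.03],[0,0,0,0,0,0,0.03],[0,0,0,0,0,0,0.03],[0,0,0,0,0,0,0.03],[0,0,0,0,0,0,0.03],[0,0,0,0,0,0,0.03],[0,0,0,0,0,0,0.03]]
  ],
  "squeeze": 40
}}

```text
t: 40.98
tool_pos: [0.4538, -0.3768, 0.0981]
tool_rot: [1.121, 1.252, -1.123]
contact_force: [-1.4, -0.1, -0.1]
opening: 0.0393
```

Run:
```python
from h import *
st(); go(.451,-.374,.09,6.5); get_image('side'); marks('side',['scanner','scan_window'])
```

```text
t 40.9833 pos [ 0.4538 -0.3768  0.0981] rot [ 1.1208  1.2517 -1.1227] q [-0.819   0.0821  1.8136 -0.0003  1.2361 -0.9348] F [-1.3893 -0.1216 -0.1445] op 0.039287249936933666
[[ 0.0065  0.9933  0.1156]
 [-0.0074  0.1156 -0.9933]
 [-1.      0.0056  0.0081]]
t 40.98 pos [ 0.4538 -0.3768  0.0981] op 0.0393 F [-1.4 -0.1 -0.1] | shift mm [ 8.1 -2.5 -3.2] rows 0.2 turn [ 0.1  0.5 -0.3]
side scanner 0.83 [ 0.4524 -0.3777  0.0076]
side scan_window 0.59 [ 0.4459 -0.3524  0.0921]
```

Emit:
{"name": "arm_command", "arguments": {
  "plan": [
    [[-0.005,0,0,0,0,0,0.03],[-0.01,0,0,0,0,0,0.03],[-0.015,0,0,0,0,0,0.03],[-0.02,0,0,0,0,0,0.03],[-0.02,0,0,0,0,0,0.03],[-0.015,0,0,0,0,0,0.03],[-0.01,0,0,0,0,0,0.03],[0,0,0,0,0,0,0.03],[0,0,0,0,0,0,0.03]]
  ]
}}

```text
t: 41.88
tool_pos: [0.4519, -0.3744, 0.1987]
tool_rot: [1.122, 1.256, -1.123]
contact_force: [-0.2, 0.2, -2.0]
opening: 0.0398
```

Run:
```python
from h import *
go(.483,-.2695,.191,6.6)
```

```text
t 41.88 pos [ 0.4519 -0.3744  0.1987] op 0.0398 F [-0.2  0.2 -2. ] | shift mm [   7.4   43.  -100.7] rows 2.6 turn [ 0.1  0.2 -0.2]
```

Emit:
{"name": "arm_command", "arguments": {
  "plan": [
    [[0,0.004,-0.01,0,0,0,0.03],[0,0.008,-0.018,0,0,0,0.03],[0,0.009,-0.02,0,0,0,0.03],[0,0.009,-0.02,0,0,0,0.03],[0,0.008,-0.018,0,0,0,0.03],[0,0.005,-0.01,0,0,0,0.03],[0,0,-0.004,0,0,0,0.03],[0,0,0,0,0,0,0.03],[0,0,0,0,0,0,0.03]]
  ]
}}

```text
t: 42.63
tool_pos: [0.4806, -0.2596, 0.1883]
tool_rot: [1.126, 1.273, -1.126]
contact_force: [-0.5, -0.5, -1.3]
opening: 0.0395
```

```bash
cat >> h.py <<'E'
def scan(L=(.467,-.1335,.069)):
    o=ctrl.get_obs(); M=R.from_rotvec(o['tool_rot']).as_matrix(); p=np.array(o['tool_pos'])
    # scanner axes in tool: scanner z=-tool x, scanner y=-tool... heading = -tool z
    S=np.column_stack([-M[:,2],-M[:,1],-M[:,0]])
    if np.linalg.det(S)<0: S[:,1]*=-1
    org=p+S@np.array([.0008,0,-.0901]); win=org+S@np.array([.023,0,.081])
    b=S@np.array([.7071,0,-.7071]); d=np.array(L)-win; r=d@b
    print('origin',org,'win',win,'range',r,'miss xyz',d-r*b,'dq',np.abs(o['dq']).max())
E
python3 - <<'E'
from h import *
go(.483,-.2695,.191,6.6); scan()
for c in('top','side'):
    get_image(c); marks(c,['scanner','scan_window','box_label'])
scan()
E
```

```text
t 42.63 pos [ 0.4806 -0.2596  0.1883] op 0.0395 F [-0.5 -0.5 -1.3] | shift mm [-2.8  1.2 10.1] rows 0.3 turn [-0.  -0.5  0.5]
origin [ 0.4797 -0.2581  0.0982] win [ 0.4778 -0.2359  0.1794] range 0.15077636346376108 miss xyz [ 0.0024 -0.0043 -0.0046] dq 0.012671212246906895
top scanner 0.47 [ 0.4817 -0.2546  0.0941]
top scan_window 0.59 [ 0.4765 -0.237   0.1803]
top box_label 0.73 [0.5089 0.3867 0.0028]
top box_label 0.65 [ 0.4636 -0.1314  0.072 ]
side scanner 0.66 [ 0.476  -0.2588  0.0946]
side scanner 0.33 [ 0.4671 -0.1367  0.0751]
side scan_window 0.92 [ 0.4731 -0.2353  0.1847]
side scan_window 0.62 [ 0.4569 -0.3805  0.0035]
side box_label 0.86 [ 0.4664 -0.138   0.0711]
side box_label 0.45 [ 0.5708 -0.1668  0.0577]
origin [ 0.4801 -0.2589  0.099 ] win [ 0.4781 -0.2366  0.1802] range 0.15186941111225802 miss xyz [ 0.0019 -0.0043 -0.0046] dq 0.0029140024231234956
```

Emit:
{"name": "arm_command", "arguments": {
  "plan": [
    [[0,0,0.003,0,0,0,0.03],[0,0,0.003,0,0,0,0.03],[0,0,0,0,0,0,0.03],[0,0,0,0,0,0,0.03],[0,0,0,0,0,0,0.03],[0,0,0,0,0,0,0.03],[0,0,0,0,0,0,0.03],[0,0,0,0,0,0,0.03],[0,0,0,0,0,0,0.03],[0,0,0,0,0,0,0.03],[0,0,0,0,0,0,0.03],[0,0,0,0,0,0,0.03],[0,0,0,0,0,0,0.03],[0,0,0,0,0,0,0.03],[0,0,0,0,0,0,0.03],[0,0,0,0,0,0,0.03],[0,0,0,0,0,0,0.03],[0,0,0,0,0,0,0.03],[0,0,0,0,0,0,0.03],[0,0,0,0,0,0,0.03]]
  ]
}}

```text
t: 44.7
tool_pos: [0.4816, -0.2675, 0.1893]
tool_rot: [1.127, 1.27, -1.127]
contact_force: [-0.6, -0.1, -1.1]
opening: 0.0401
```

Run:
```python
from h import *
scan()
for i in range(40):
    get_image('side')
    if i%10==9: scan()
print(ctrl.get_obs()['t'])
```

```text
origin [ 0.4808 -0.2662  0.0992] win [ 0.4788 -0.2438  0.1804] range 0.15722396158804636 miss xyz [ 0.0015 -0.0008 -0.001 ] dq 0.0012830853355354974
origin [ 0.4808 -0.2662  0.0992] win [ 0.4788 -0.2439  0.1804] range 0.15723440167787392 miss xyz [ 0.0015 -0.0008 -0.001 ] dq 0.0015547129427374454
origin [ 0.4809 -0.2662  0.0992] win [ 0.4789 -0.2438  0.1804] range 0.15723952605225863 miss xyz [ 0.0015 -0.0008 -0.001 ] dq 0.0028071676420046913
origin [ 0.4808 -0.2662  0.0992] win [ 0.4788 -0.2439  0.1804] range 0.1572454147250294 miss xyz [ 0.0015 -0.0008 -0.001 ] dq 0.002225728027468011
origin [ 0.4809 -0.2662  0.0992] win [ 0.4789 -0.2438  0.1804] range 0.15722678359599096 miss xyz [ 0.0015 -0.0008 -0.001 ] dq 0.0013103769900268754
46.7
```

Emit:
{"name": "arm_command", "arguments": {
  "plan": [
    [[-0.004,-0.005,0.012,0,0,0,0.03],[-0.004,-0.009,0.02,0,0,0,0.03],[-0.002,-0.009,0.02,0,0,0,0.03],[0,-0.009,0.02,0,0,0,0.03],[0,-0.006,0.02,0,0,0,0.03],[0,-0.002,0.01,0,0,0,0.03],[0,0,0.003,0,0,0,0.03],[0,0,0,0,0,0,0.03],[0,0,0,0,0,0,0.03],[0,0,0,0,0,0,0.03]]
  ]
}}

```text
t: 47.53
tool_pos: [0.4517, -0.3841, 0.201]
tool_rot: [1.125, 1.27, -1.127]
contact_force: [-0.0, 0.1, -1.4]
opening: 0.04
```

Run:
```python
from h import *
go(.4538,-.3775,.14,6.6)
```

```text
t 47.53 pos [ 0.4517 -0.3841  0.201 ] op 0.0400 F [-0.   0.1 -1.4] | shift mm [61.   3.2 -6. ] rows 1.5 turn [-0.  -0.3  0.4]
```

Emit:
{"name": "arm_command", "arguments": {
  "plan": [
    [[0.01,0.002,-0.003,0,-0.2,0.2,0.03],[0.015,0.001,-0.003,0,-0.1,0.2,0.03],[0.02,0,0,0,0,0,0.03],[0.015,0,0,0,0,0,0.03],[0.005,0,0,0,0,0,0.03],[0,0,0,0,0,0,0.03],[0,0,0,0,0,0,0.03]]
  ]
}}

```text
t: 48.12
tool_pos: [0.4563, -0.3705, 0.1313]
tool_rot: [1.121, 1.264, -1.116]
contact_force: [-0.1, -0.4, -0.9]
opening: 0.0397
```

Run:
```python
from h import *
go(.4538,-.3775,.0985,6.6)
```

```text
t 48.12 pos [ 0.4563 -0.3705  0.1313] op 0.0397 F [-0.1 -0.4 -0.9] | shift mm [32.8 -3.5  6.7] rows 0.8 turn [ 0.4 -0.1 -0.2]
```

Emit:
{"name": "arm_command", "arguments": {
  "plan": [
    [[0.006,-0.002,0.003,0.2,0,-0.1,0.03],[0.008,-0.001,0.002,0.2,0,-0.1,0.03],[0.008,0,0,0,0,0,0.03],[0.003,0,0,0,0,0,0.03],[0,0,0,0,0,0,0.03],[0,0,0,0,0,0,0.03]]
  ]
}}

```text
t: 48.62
tool_pos: [0.4553, -0.3773, 0.1067]
tool_rot: [1.123, 1.258, -1.124]
contact_force: [0.9, -0.4, -1.8]
opening: 0.0397
```

Run:
```python
from h import *
go(.4538,-.3775,.0985,6.6)
```

```text
t 48.62 pos [ 0.4553 -0.3773  0.1067] op 0.0397 F [ 0.9 -0.4 -1.8] | shift mm [ 8.2 -1.5 -0. ] rows 0.2 turn [-0.   0.2 -0.1]
```

Emit:
{"name": "arm_command", "arguments": {
  "plan": [
    [[0.004,-0.001,0,0,0,0,0.03],[0.003,0,0,0,0,0,0.03],[0,0,0,0,0,0,0.03],[0,0,0,0,0,0,0.03]]
  ]
}}

```text
t: 48.95
tool_pos: [0.4545, -0.378, 0.0998]
tool_rot: [1.123, 1.256, -1.124]
contact_force: [-0.3, -0.7, -1.0]
opening: 0.0394
```

Run:
```python
from h import *
go(.4538,-.3775,.098,6.6)
for c in('top','side'): get_image(c); marks(c,['scanner','charging_pad'])
```

```text
t 48.95 pos [ 0.4545 -0.378   0.0998] op 0.0394 F [-0.3 -0.7 -1. ] | shift mm [ 1.8 -0.6 -0.6] rows 0.0 turn [-0.   0.2 -0.2]
top scanner 0.6 [ 0.4551 -0.3761  0.008 ]
top charging_pad 0.95 [ 0.4554 -0.3769 -0.0039]
side scanner 0.91 [ 0.4492 -0.3763  0.0092]
side charging_pad 0.68 [ 0.3675 -0.1087  0.0658]
side charging_pad 0.64 [ 0.4549 -0.3785  0.0001]
side charging_pad 0.35 [0.7269 0.0047 0.0017]
```

Emit:
{"name": "arm_command", "arguments": {
  "plan": [
    [[0.002,0,0,0,0,0,0.03],[0,0,0,0,0,0,0.03],[0,0,0,0,0,0,0.045],[0,0,0,0,0,0,0.07],[0,0,0,0,0,0,0.07],[0,0,0,0,0,0,0.07],[0,0,0,0,0,0,0.07],[-0.01,0,0,0,0,0,0.07],[-0.02,0,0,0,0,0,0.07],[-0.03,0,0,0,0,0,0.07],[-0.03,0,0,0,0,0,0.07],[-0.03,0,0,0,0,0,0.07],[-0.03,0,0,0,0,0,0.07],[0,0,0,0,0,0,0.07],[0,0,0,0,0,0,0.07]]
  ]
}}

```text
t: 50.5
tool_pos: [0.454, -0.3773, 0.2606]
tool_rot: [1.122, 1.253, -1.124]
contact_force: [-0.3, -0.1, -1.9]
opening: 0.0701
```

Emit:
{"name": "arm_command", "arguments": {
  "plan": [
    [[-0.01,-0.02,0,0,0,0,0.07],[0,-0.03,-0.01,0,0,0,0.07],[0,-0.03,-0.01,0,0,0,0.07],[0,-0.02,-0.01,0,0,0,0.07],[0,0,0,0,0,0,0.07],[0,0,0,0,0,0,0.07]]
  ]
}}

```text
t: 51.0
tool_pos: [0.3475, -0.3575, 0.2695]
tool_rot: [1.121, 1.254, -1.122]
contact_force: [0.1, 0.8, -0.5]
opening: 0.0702
```

Run:
```python
from h import *
go(.45,-.37,.2,6.6)
for c in('top','side'): snap(c,c+'9'); marks(c,['scanner','charging_pad','box_label','lid_front_edge','timer','round_tub','blue_cup_1','hex_cup_a'])
a=cv2.imread('pics/side9.png')[120:480,160:440]; b=cv2.imread('pics/top9.png')[150:510,130:500]
b=cv2.copyMakeBorder(b,0,360-b.shape[0],0,0,cv2.BORDER_CONSTANT)
cv2.imwrite('pics/fin.png',cv2.resize(np.hstack([a,b]),None,fx=1.2,fy=1.2))
```

```text
t 51.00 pos [ 0.3475 -0.3575  0.2695] op 0.0702 F [ 0.1  0.8 -0.5] | shift mm [ 70.1 100.   23.9] rows 3.0 turn [ 0.1  0.4 -0.3]
top scanner 0.79 [ 0.4569 -0.3727  0.005 ]
top charging_pad 0.92 [ 0.4547 -0.376  -0.0028]
top charging_pad 0.56 [ 0.4577 -0.3733  0.009 ]
top box_label 0.66 [ 0.4649 -0.1305  0.0737]
top lid_front_edge 0.76 [ 0.368  -0.109   0.0662]
top lid_front_edge 0.58 [ 0.4561 -0.3758 -0.005 ]
top timer 0.79 [ 0.6478 -0.2545  0.0041]
top round_tub 0.71 [0.7261 0.0111 0.0037]
top blue_cup_1 0.6 [0.4656 0.2583 0.0022]
top blue_cup_1 0.56 [0.5121 0.3867 0.0053]
top hex_cup_a 0.67 [0.4435 0.2204 0.0058]
top hex_cup_a 0.46 [0.4309 0.3778 0.0029]
side scanner 0.74 [ 0.4528 -0.3804  0.0072]
side scanner 0.16 [0.4384 0.2209 0.0064]
side charging_pad 0.75 [ 0.4556 -0.3802  0.0015]
side charging_pad 0.22 [ 0.4535 -0.3797  0.0075]
side box_label 0.55 [ 0.4676 -0.1369  0.0744]
side lid_front_edge 0.59 [ 0.3702 -0.1097  0.0646]
side lid_front_edge 0.56 [ 0.4508 -0.3794  0.0107]
side timer 0.7 [ 0.6432 -0.2522  0.0031]
side timer 0.65 [0.4285 0.3734 0.0065]
side timer 0.48 [ 0.4475 -0.3559  0.0923]
side round_tub 0.93 [0.7261 0.0077 0.0029]
side round_tub 0.61 [ 0.4527 -0.3801  0.0013]
side blue_cup_1 0.89 [0.4656 0.2517 0.0023]
side blue_cup_1 0.86 [0.5116 0.3814 0.007 ]
side hex_cup_a 0.87 [0.4395 0.2201 0.0072]
side hex_cup_a 0.62 [0.4272 0.3755 0.0078]
```

View pics/fin.png

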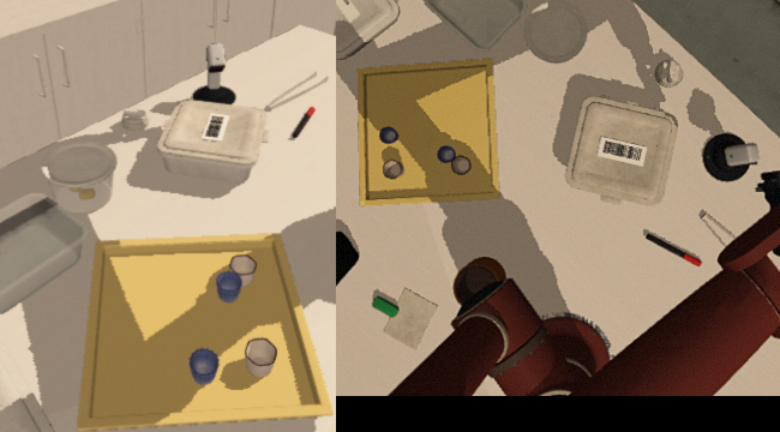

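The final view shows the lid shut, the scanner upright on its pad, and two blue and two six-sided cups on the tray. The tub and timer haven't moved, so I'm handing in.

```bash
python3 -c "
from h import *
finish_job()"
```

```text
the job is handed in; nothing more can be done
```

The job is done and handed in at about 51 s of the 210 s allowed; handing in gives no verdict.

- **Cups:** The box already held two blue cups, so I added four from the tray, each in its own place on the box floor. Before the lid went down, pictures showed all four added cups and one packed cup in place. The arm partly hid the second packed cup, the back-right one, but the other camera calls still found it where it was.
- **Lid:** It is shut. The last marks put the label at z 0.074 m and the front edge at 0.065 m, about right for a closed lid.
- **Scan:** I held the scanner still for about 4 s, 157 mm from the label. From the arm's pose, the beam was about 2 mm off the label's middle.
- **Scanner:** It stands upright on the charging pad. The two cameras put it within about 3 mm of the pad's centre, at z 5 to 7 mm (pad top 8 mm), and the gripper is clear.
- **The rest:** Both six-sided cups and two spare blue cups are on the tray. One spare was knocked about 5 cm during the run while the arm was not near it, and it still stands on the tray next to a six-sided cup. The tub and timer have not moved beyond measurement noise.

No check failed. The two cameras differed by a few millimetres at times, which is within their stated accuracy.

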